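# Slide the finished case down the free lane of the holding rack

### The arm

A 6-joint arm with a two-finger parallel gripper is mounted at the origin on the work surface. World frame = base frame: x ahead of the robot, y to its left, z up, the work surface at z = 0. Lengths are in mm, angles in rad, forces in N, time in s.
With the tool pointing down it reaches from about 400 to 925 mm from the base axis. Payload 3.4 kg.
Tool frame: the origin (TCP) lies midway between the tips of the shut fingers; the grasp point (between the pads) lies behind it (bot.pinch_z is the z of the grasp point in the tool frame, in mm); z points along the fingers, y is the direction in which the jaws open and shut (so a half turn about z gives the same grasp; the last joint's range is limited). The gripper opens to 85 mm and grips with 20 to 120 N. Pads are 22 mm wide; open, the fingers measure 114 mm over their backs; the gripper's body (76 mm by 85 mm) begins 54 mm behind the grasp point. The pads swing forward as they close: fully open they stand 13 mm farther back than shut.
Start: joints at [-1.371, 0.307, 1.506, -0, 1.328, -0.073], TCP at [155.451, -553.594, 199.905] pointing down, gripper open.
Joint ranges: [-3.12, 3.12], [-1.05, 2.28], [0.14, 2.33], [-1.42, 4.57], [0.1, 2.73], [-2.68, 2.68]. Speed limits (rad/s): [2.57, 2.57, 3.14, 3.14, 3.14, 3.14].

### API

Orientations are given as a unit quaternion [w, x, y, z].
In Python, from rig import bot gives the robot as it stands. The module is installed in compiled form; this text tells all that it offers.
- The arm moves only by the tool carry_out, never from a script. Its arguments are lists of equal length, an entry for each row: "travel": the shift along the tool's x, y, z in mm, a list of three; "dr": the turn, a rotation vector about the tool's x, y, z in degrees, a list of three. In form: {"travel": [[x, y, z], ...], "dr": [[rx, ry, rz], ...]}. A call has exactly 8 rows; each row shifts and turns the pose as measured when the row begins, along the tool's axes as they then stand; what a row does not reach is not made up. A row lasts 1/12 s, in which the tool goes at most 41.7 mm and 7.16 degrees, less where a joint would pass 70% of its speed; a pose out of reach is approached as far as the arm can. A call with a gripper value outside its range is refused whole. "hand" is the opening, from -1 (shut) to 1 (fully open), so that 0 is half open, set as the call begins (left out, the last holds). The fingers move at their own pace and stop on an object; "squeeze" is the grip in N (left out, the last holds). Time passes only in rows, so rows that do not move let the fingers close, or fill a call up. It gives the time, the measured TCP pose, the force and the opening at its end, in the units of the state.
- bot.observe(): the state, without advancing time (a new reading comes with each control period).
- bot.read_camera(name): name is "side" or "top" or "wrist"; returns the picture (400x640x3 uint8, red, green, blue); there is no depth.
- bot.get_calibration(name): a dict with "fx", "fy", "cx", "cy" (pixels), "rvec" (rotation vector, rad) and "tvec" (3), from world to camera coordinates, as OpenCV has them; the wrist camera has in their place "T_tool_cam" (4x4, takes a point from camera to tool coordinates, whose origin is the TCP and whose axes are the flange's). Camera axes: x right, y down, z forward; pixel columns grow to the right and rows downward; lengths in mm; the calibration is good to about 2 mm. A picture is of the moment at which its call begins: read the wrist's pose just before it. get_calibration takes no time and is no camera call.
- bot.close_job(): hands the job in, once; it reports no verdict.
Trained networks look in the newest picture that a camera, given by its name, has taken for a name from the list of things; names that differ only in an ending like _2 or _b are one class to them, and where a whole thing is asked for, a point or a joint stands for the part that bears it (a point fixed in the world has none). Each returns a list of dicts, best first, with "score" (0 to 1); they miss things now and then, are a little off and sometimes report something else, mostly with a low value. They report only what shows in the picture. A call takes as long as a camera call. They do not tell look-alikes from the thing itself.
- bot.spot_in(thing, camera): "extent" ([left, top, width, height] as shares, 0 to 1, of the picture: columns of its width, rows of its height, round what is visible of it).
The state is a dict: "time_s": time; "q": joint angles; "qd": joint speeds; "tau": joint torques, N m; "tcp_pos": TCP position; "tool_rot": TCP orientation; "wrist_force": force on the tool from outside, world axes, zero at the start; "wrist_torque": the same for the moment, N m; "width": finger opening in mm.
Only numpy, scipy, OpenCV 4.12 (cv2) and the standard library are available. Lean on these libraries where they do the work, as an engineer would, in place of code of your own. Each camera call takes 0.05 s, during which the arm holds its last target.

### The job

Push the loose wooden case sitting on the front of the holding rack down the rack's free lane until it is fully home, square against the rubber-faced stop. Its sides are freshly polished and the rails are bare steel: neither the case nor the robot may touch a guide rail. Slide the case flat along the deck with the fingertips, never lifting or tipping it, and leave the stored case and everything else on the bench where they are.

Things in the scene. Friction and masses are not known exactly. Their poses are not given: they have to be found in the camera images.
- case: the case to push: a closed box of polished dark wood, 110 mm long (its x), 90 mm wide (y), 50 mm high, 0.3 to 0.65 kg, with flush brass fittings. Origin: centre of its underside. It starts loose on the open front part of the rack's deck, before the lane mouths, its x towards the stop but up to 0.3 rad off the lanes. It slides with plain friction and stays where it is left
- stored_case: an identical case already stored, home in the other lane; it stays where it is
- free_pad: flush cork inlay (70 x 60 mm, seen only, cannot be felt) in the deck at the end of the free lane. Its origin, at deck height on that lane's centre line, is where the case's origin stands when the case is home (1.5 mm short of touching the stop); its x points down the lane to the stop
- rack: two-lane rack fixed on the bench: grey steel deck 450 (x) x 270 (y) x 6 mm; origin under the deck's centre, on the bench top; x points down the lanes. Deck open from x = -225 to -28 mm, then three rails along x, 14 mm high, up to a stop bar 34 mm high, its rubber face at x = 180 mm. Lanes centred on y = +59 and -59 mm, 108 mm wide between rails: 9 mm free each side of a centred case
- rail_left: guide rail at rack y = +118 mm: steel bar 10 mm wide, 14 mm high above the deck (its top 20 mm above the bench top), from rack x = -28 to 184 mm; its origin is on the deck at rack x = 0, its axes are the rack's
- rail_mid: the same rail at rack y = 0, between the lanes
- rail_right: the same rail at rack y = -118 mm
- loupe: bystander: small black eye loupe, 28 mm across and 32 mm high, standing in the occupied lane in front of the stored case; origin centre of underside
- polish_tin: bystander: round aluminium tin, 60 mm across, 45 mm high, on the bench behind the rack's stop bar; origin centre of underside
- oil_bottle: bystander: small amber bottle, 32 mm across, 75 mm high, on the bench beside rail_right; origin centre of underside
- hammer: bystander: hammer 220 mm long lying on the bench to the left of the rack
- screwdriver: bystander: screwdriver 170 mm long lying to the right of the rack
- brush: bystander: brush 180 mm long lying to the right of the rack
- bench_block: bystander: square steel block 70 x 70 x 22 mm on the bench at the left
- ring_gauge: bystander: brass ring 44 mm across, 20 mm high, beyond the rack
There are look-alikes about, which are no part of the job. Leave any green or orange look-alike of the case alone.

How it is judged:
By the outcome, as a careful person would: the job done as asked, in the order asked, and still so for the second after the job is handed in, with the robot touching nothing.
It also fails if it takes over 54 s, if anything falls off the work surface, if the arm or the gripper's body presses on something with over 40 N, if the wrist force passes 120 N, or if a joint passes its speed limit or range.

## Working session

There is one attempt and no reset: what is moved stays moved. The work goes in short steps, Python scripts to look and compute and a tool call to move; the robot and the scene stay as the last step left them, time stands still between calls to the robot, and variables do not carry over. Pictures are saved under pics/ and viewed, and the job is handed in when it is done.

Besides the shell and the picture viewer there is one more tool, called after "Request:" as name(argument=value, ...) on one line, values as JSON. carry_out: Moves the arm, as the interface text tells. Its arguments: {"type":"object","properties":{"travel":{"type":"array","items":{"type":"array","items":{"type":"number"}}},"dr":{"type":"array","items":{"type":"array","items":{"type":"number"}}},"hand":{"type":"number"},"squeeze":{"type":"number"}},"required":["travel","dr"]}

```bash
mkdir -p pics
python3 - <<'E'
from rig import bot
import cv2
print(bot.observe())
for n in ["side","top","wrist"]:
    im=bot.read_camera(n); cv2.imwrite(f"pics/{n}0.png",im[:,:,::-1]); print(n,bot.get_calibration(n))
print(bot.pinch_z)
for n in ["case","rack","free_pad","stored_case","loupe"]:
    print(n,bot.spot_in(n,"top")[:4])
E
```

```text
{'time_s': 0.0, 'q': array([-1.37048705e+00,  3.07548638e-01,  1.50769296e+00,  1.68985817e-05,
        1.32838547e+00, -7.34670751e-02]), 'qd': array([-0.00118107,  0.00183431,  0.00016533,  0.00032491, -0.00129942,
        0.00088637]), 'tau': array([-9.35233656e-04, -4.57560790e+01, -2.51917845e+01, -3.76347043e-04,
        1.30529230e-02,  1.96023720e-06]), 'tcp_pos': array([ 155.30988793, -552.82971847,  198.98767099]), 'tool_rot': array([-1.01568109e-03,  9.90645200e-01,  1.36458979e-01, -5.62854150e-05]), 'wrist_force': array([0.17207285, 0.2199761 , 0.20261447]), 'wrist_torque': array([ 0.00358783,  0.0068696 , -0.02308422]), 'width': 85.2978680678086}
side {'fx': 488.5552411373913, 'fy': 488.5552411373913, 'cx': 322.08243316306863, 'cy': 201.5278173746241, 'rvec': array([ 0.80127839, -2.34093877,  1.35865004]), 'tvec': array([ 390.98641867,  245.39773507, 1161.61910872])}
top {'fx': 389.39577249188306, 'fy': 389.39577249188306, 'cx': 325.73694812151797, 'cy': 196.7984251196951, 'rvec': array([ 2.16992978, -2.17217573,  0.13886981]), 'tvec': array([ -75.58427116,  532.7629765
[... 389 characters left out ...]
02e+02],
       [ 0.00000000e+00,  0.00000000e+00,  0.00000000e+00,
         1.00000000e+00]])}
-18.700000000000003
case [{'extent': [0.7566, 0.5795, 0.0584, 0.0997], 'score': 0.93}, {'extent': [0.525, 0.4748, 0.0628, 0.0807], 'score': 0.9}, {'extent': [0.6083, 0.271, 0.0552, 0.1102], 'score': 0.88}, {'extent': [0.6261, 0.6255, 0.0709, 0.0892], 'score': 0.74}]
rack [{'extent': [0.3717, 0.39, 0.2242, 0.2477], 'score': 0.93}]
free_pad [{'extent': [0.3997, 0.4473, 0.0398, 0.0467], 'score': 0.8}]
stored_case [{'extent': [0.3903, 0.5215, 0.0577, 0.0743], 'score': 0.55}, {'extent': [0.3898, 0.595, 0.1086, 0.0227], 'score': 0.18}, {'extent': [0.1747, 0.523, 0.0934, 0.1753], 'score': 0.16}]
loupe []
```

View pics/top0.png

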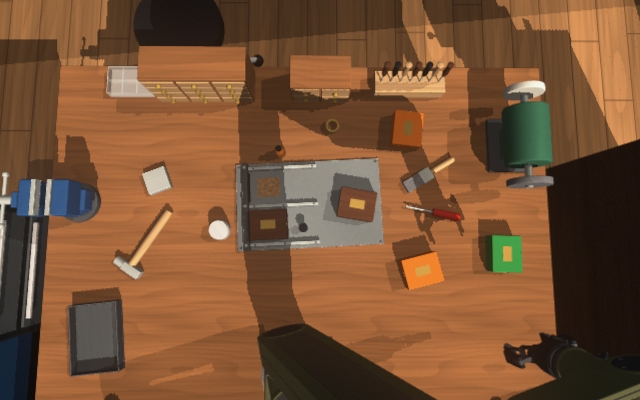

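View pics/side0.png

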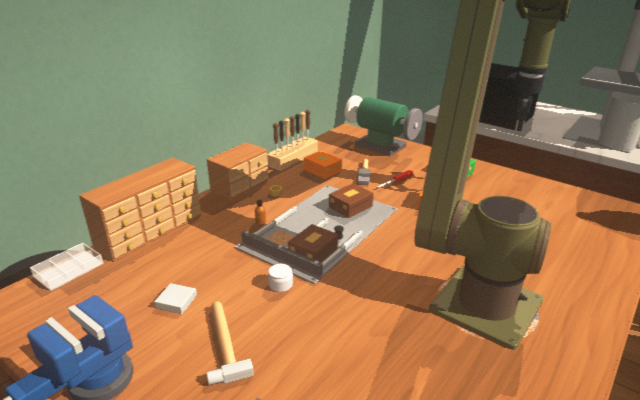

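Run:
```python
import cv2
im=cv2.imread("pics/top0.png")[140:270,225:400]
cv2.imwrite("pics/crop0.png",cv2.resize(im,None,fx=4.5,fy=4.5,interpolation=cv2.INTER_CUBIC))
```

```text
(no output)
```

View pics/crop0.png

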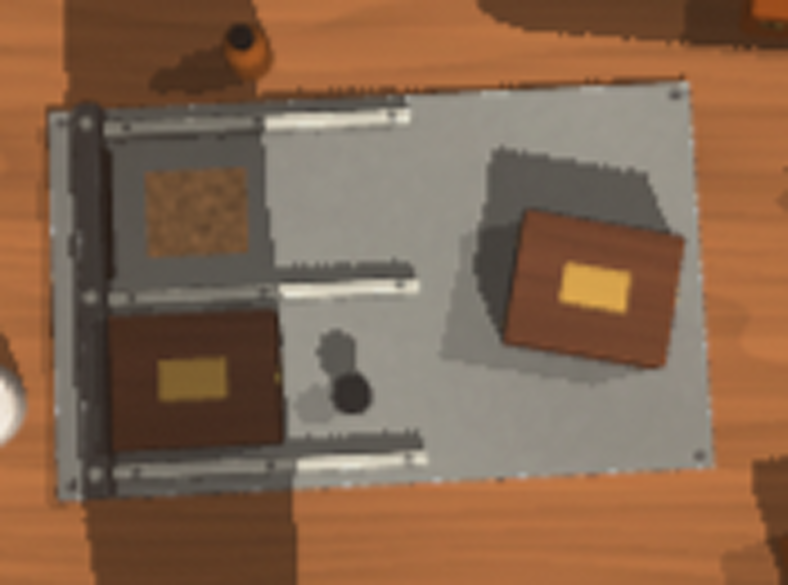

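```bash
cat > h.py <<'E'
import numpy as np, cv2
from rig import bot
from scipy.optimize import least_squares
def cam(name):
    c=bot.get_calibration(name)
    K=np.array([[c['fx'],0,c['cx']],[0,c['fy'],c['cy']],[0,0,1.]])
    if 'rvec' in c:
        return K,cv2.Rodrigues(c['rvec'])[0],np.array(c['tvec'],float)
    s=bot.observe(); w,x,y,z=s['tool_rot']
    from scipy.spatial.transform import Rotation as R
    T=np.eye(4);T[:3,:3]=R.from_quat([x,y,z,w]).as_matrix();T[:3,3]=s['tcp_pos']
    M=np.linalg.inv(T@c['T_tool_cam']); return K,M[:3,:3],M[:3,3]
def ray(px,z,C):
    K,R,t=C
    d=R.T@np.linalg.solve(K,np.array([px[0],px[1],1.])); o=-R.T@t
    return (o+d*(z-o[2])/d[2])[:2]
def proj(P,C):
    K,R,t=C; p=(K@(R@np.atleast_2d(P).T+t[:,None])).T; return p[:,:2]/p[:,2:]
def fitpose(px,loc,z,C,p0):
    # loc (N,3) in body frame with z world heights
    loc=np.array(loc,float);px=np.array(px,float)
    def tf(p):
        c,s=np.cos(p[2]),np.sin(p[2]); return np.c_[p[0]+c*loc[:,0]-s*loc[:,1],p[1]+s*loc[:,0]+c*loc[:,1],loc[:,2]+z]
    r=least_squares(lambda p:(proj(tf(p),C)-px).ravel(),p0,x_scale=[100,100,1])
    return r.x, r.fun.reshape(-1,2)
E
python3 - <<'E'
from h import *
C=cam("top")
f=lambda L:[(a/4.5+225-.4,b/4.5+140-.4) for a,b in L]
deck=f([(47,110),(688,82),(712,467),(58,502)])
for p in deck: print(ray(p,6,C))
case=f([(525,208),(685,237),(664,368),(503,343)])
for p in case: print(ray(p,56,C))
E
```

```text
[639.00154489 208.14662005]
[ 659.54072511 -240.55826042]
[ 390.67103988 -252.54382704]
[367.91519579 194.16498122]
[ 562.99246659 -122.46082016]
[ 543.48514176 -229.20060188]
[ 456.14195905 -213.82318259]
[ 472.79566861 -107.3153663 ]
```

Run:
```python
from h import *
C=cam("top")
f=lambda L:[(a/4.5+225-.4,b/4.5+140-.4) for a,b in L]
deck=f([(47,110),(688,82),(712,467),(58,502)])
# rack x left in image; y=-135 at top(image)
r,e=fitpose(deck,[(225,-135,0),(-225,-135,0),(-225,135,0),(225,135,0)],6,C,[515,-20,1.6]);print('rack',r,e)
case=f([(525,208),(685,237),(664,368),(503,343)])
c,e=fitpose(case,[(55,-45,0),(-55,-45,0),(-55,45,0),(55,45,0)],56,C,[510,-170,1.6]);print('case',c,e)
st=f([(108,318),(278,310),(286,440),(110,452)])
s,e=fitpose(st,[(55,-45,0),(-55,-45,0),(-55,45,0),(55,45,0)],56,C,[510,100,1.6]);print('stored',s,e)
th=r[2];Rm=np.array([[np.cos(th),np.sin(th)],[-np.sin(th),np.cos(th)]])
print('case in rack',Rm@(c[:2]-r[:2]),c[2]-th,'stored',Rm@(s[:2]-r[:2]),s[2]-th)
print('rail ends px->rack', [Rm@(ray(p,20,C)-r[:2]) for p in f([(410,108),(410,123),(418,282),(419,292),(427,452),(427,466)])])
print('pad',[Rm@(ray(p,6,C)-r[:2]) for p in f([(145,172),(246,166),(249,252),(147,258)])])
```

```text
rack [514.29386504 -22.70950972   1.61911258] [[-0.13391381  0.2293336 ]
 [ 0.11373231 -0.14342658]
 [ 0.46188856  0.11409445]
 [-0.43470557 -0.21948259]]
case [ 508.85834692 -168.1993706     1.40208236] [[-0.30630179  0.17720802]
 [ 0.25438807 -0.16486261]
 [ 0.35280864  0.2953908 ]
 [-0.30064162 -0.31405086]]
stored [448.80122925  95.34063272   1.62634665] [[ 0.31021797 -0.37460676]
 [-0.44677011 -0.66700053]
 [-0.81975073  0.77606681]
 [ 0.95186322  0.26128926]]
case in rack [-145.05755202   12.45596563] -0.21703022055390675 stored [121.07550551  59.7146836 ] 0.007234069668148546
rail ends px->rack [array([ -28.50290468, -122.40246729]), array([ -28.0040759 , -111.87492762]), array([-28.24357566,  -1.2614701 ]), array([-28.59789299,   5.63711303]), array([-28.79630981, 114.56886175]), array([-28.34052667, 123.97219082])]
pad [array([157.76208029, -88.68925003]), array([ 87.53882742, -89.57179342]), array([ 87.69161713, -29.19735067]), array([158.21896767, -28.43084391])]
```

```bash
cat >> h.py <<'E'
from scipy.spatial.transform import Rotation as R_
RK=np.array([514.3,-22.7,1.619])
def r2w(x,y):
    c,s=np.cos(RK[2]),np.sin(RK[2]); return np.array([RK[0]+c*x-s*y,RK[1]+s*x+c*y])
def w2r(p):
    c,s=np.cos(RK[2]),np.sin(RK[2]); d=np.array(p[:2])-RK[:2]; return np.array([c*d[0]+s*d[1],-s*d[0]+c*d[1]])
def to(rx,ry,z,ang):
    """tool at rack rx,ry, height z, tool x at rack angle ang; prints delta in tool axes now, and turn"""
    s=bot.observe(); w,x,y,zz=s['tool_rot']; M=R_.from_quat([x,y,zz,w]).as_matrix()
    a=ang+RK[2]; X=np.array([np.cos(a),np.sin(a),0]); Z=np.array([0,0,-1.]); T=np.c_[X,np.cross(Z,X),Z]
    d=np.r_[r2w(rx,ry),z]-s['tcp_pos']
    print('t',s['time_s'],'rack pos now',w2r(s['tcp_pos']).round(1),'z',s['tcp_pos'][2].round(1),'F',s['wrist_force'].round(1),'w',s['width'].round(1))
    print('delta tool now',(M.T@d).round(1),'turn deg',np.degrees(R_.from_matrix(M.T@T).as_rotvec()).round(2),'delta in target axes',(T.T@d).round(1))
E
python3 - <<'E'
from h import *
to(-140,98,120,-np.pi/2)
C=cam("top");print(ray((422,270),50,C),ray((402,270),50,C))
E
```

```text
Traceback (most recent call last):
  File "h.py", line 37, in to
    print('t',s['time_s'],'rack pos now',w2r(s['tcp_pos']).round(1),'z',s['tcp_pos'][2].round(1),'F',s['wrist_force'].round(1),'w',s['width'].round(1))
                                                                                                                                   ^^^^^^^^^^^^^^^^
AttributeError: 'float' object has no attribute 'round'
```

```bash
sed -i "s/s\['width'\].round(1)/round(s['width'],1)/" h.py
python3 - <<'E'
from h import *
to(-140,98,120,-np.pi/2)
C=cam("top");print(ray((422,270),50,C),ray((402,270),50,C))
E
```

```text
t 0.4 rack pos now [-512.9  384.1] z 199.8 F [-0.6  0.5  0.4] w 85.3
delta tool now [ 362.2 -299.4   79.8] turn deg [-0.02  0.   12.93] delta in target axes [ 286.1 -372.9   79.8]
[ 312.57763829 -360.15092425] [ 312.75947729 -300.8134242 ]
```

Candidates: the dark wooden case on the open deck at (356,204), the stored case at (267,224), the orange-brown box at (408,128), the orange one at (422,270) and the green one at (505,253). By the description the first is the case. The crop shows dark wood with a brass plate, loose on the front deck, and the free lane is the one with the cork, towards the top of the image.

Request:
carry_out(travel=[[0,0,0],[0,0,0],[24,-31,0],[24,-31,0],[24,-31,0],[24,-31,0],[24,-31,0],[24,-31,0]], dr=[[0,0,6.5],[0,0,6.4],[0,0,0],[0,0,0],[0,0,0],[0,0,0],[0,0,0],[0,0,0]], hand=0.2)

```text
time_s: 1.07
tcp_pos: [293.0, -365.6, 198.4]
tool_rot: [0.004, 1.0, 0.012, -0.0]
wrist_force: [0.6, 0.1, 0.6]
width: 51.4
```

```bash
python3 -c "
from h import *
to(-140,98,120,-np.pi/2)"
```

```text
t 1.0667 rack pos now [-331.8  237.5] z 198.4 F [0.6 0.1 0.6] w 51.4
delta tool now [ 134.8 -195.8   76.9] turn deg [ 0.42  0.04 -1.42] delta in target axes [ 139.5 -191.8   78.4]
```

Request:
carry_out(travel=[[20,-28,0],[20,-28,0],[20,-28,0],[20,-28,5],[20,-28,15],[20,-28,20],[14,-20,20],[0,0,10]], dr=[[0.4,0,-1.4],[0,0,0],[0,0,0],[0,0,0],[0,0,0],[0,0,0],[0,0,0],[0,0,0]])

```text
time_s: 1.73
tcp_pos: [430.7, -158.6, 131.6]
tool_rot: [0.003, 1.0, 0.026, 0.008]
wrist_force: [-0.6, 0.3, -0.6]
width: 51.2
```

Run:
```python
from h import *
import cv2
to(-140,98,28,-np.pi/2)
C=cam("wrist")
im=bot.read_camera("wrist"); cv2.imwrite("pics/w1.png",im[:,:,::-1])
im=bot.read_camera("top"); cv2.imwrite("pics/t1.png",im[:,:,::-1])
```

```text
t 1.7333 rack pos now [-131.7   90.1] z 131.6 F [-0.6  0.3 -0.6] w 51.2
delta tool now [ -9.5   7.5 103.6] turn deg [ 0.41 -0.87  0.27] delta in target axes [ -7.9   8.3 103.6]
```

View pics/w1.png

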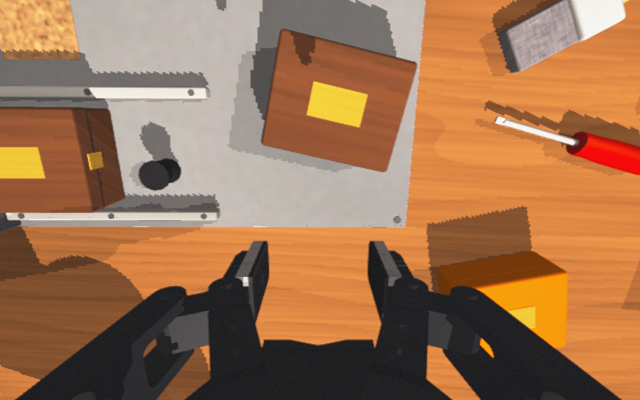

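The wrist picture shows the case at about (340,100), the mid-rail end at (207,93), the left-rail end at (218,213) and the loupe at (155,172). I'll check the rack pose by reprojecting it here.

Run:
```python
from h import *
C=cam("wrist")
def P(x,y,z): return np.r_[r2w(x,y),z]
pts=[P(-28,5,20),P(-28,-5,20),P(-28,123,20),P(-28,113,20),P(-225,135,6),P(-28,135,6)]
print(proj(pts,C).round(1))
im=cv2.imread("pics/w1.png")
for p in proj(pts,C): cv2.drawMarker(im,tuple(int(round(v)) for v in p),(255,0,0),cv2.MARKER_CROSS,9,1)
# case
c=np.array([508.86,-168.2,1.402]);
for dx,dy in [(55,45),(55,-45),(-55,-45),(-55,45)]:
    q=[c[0]+np.cos(c[2])*dx-np.sin(c[2])*dy,c[1]+np.sin(c[2])*dx+np.cos(c[2])*dy,56]
    p=proj(q,C)[0]; cv2.drawMarker(im,tuple(int(round(v)) for v in p),(0,255,0),cv2.MARKER_CROSS,9,1)
cv2.imwrite("pics/w1b.png",cv2.resize(im[0:260,130:500],None,fx=2.1,fy=2.1))
```

```text
[[201.8  94.5]
 [200.7  82.7]
 [213.6 217.4]
 [212.7 208. ]
 [402.3 224.1]
 [218.9 223.7]]
```

View pics/w1b.png

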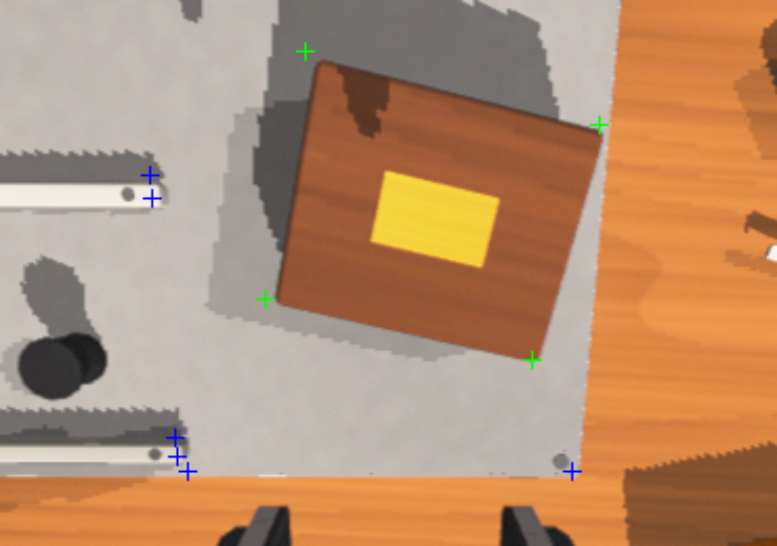

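Request:
carry_out(travel=[[-9,7,8],[0,0,0],[0,0,0],[0,0,0],[0,0,0],[0,0,0],[0,0,0],[0,0,0]], dr=[[0.4,-0.9,0.3],[0,0,0],[0,0,0],[0,0,0],[0,0,0],[0,0,0],[0,0,0],[0,0,0]])

```text
time_s: 2.5
tcp_pos: [419.7, -174.6, 126.4]
tool_rot: [0.002, 1.0, 0.02, -0.0]
wrist_force: [0.5, 0.2, -0.3]
width: 51.2
```

```bash
cat > ov.py <<'E'
from h import *
import sys
def overlay(name,tag,case,crop,f=2.1,extra=()):
    C=cam(name); im=bot.read_camera(name)[:,:,::-1].copy()
    def P(x,y,z): return np.r_[r2w(x,y),z]
    pts=[P(x,y,z) for x,y,z in [(-28,5,20),(-28,-5,20),(-28,123,20),(-28,113,20),(-28,-113,20),(-28,-123,20),(-225,135,6),(-225,-135,6),(180,-10,40),(180,-110,40),(180,-5,20)]]
    for p in proj(pts,C): cv2.drawMarker(im,tuple(int(round(v)) for v in p),(255,0,0),cv2.MARKER_CROSS,7,1)
    if case is not None:
        x,y,a=case
        for dx,dy in [(55,45),(55,-45),(-55,-45),(-55,45)]:
            p=proj(P(x+np.cos(a)*dx-np.sin(a)*dy,y+np.sin(a)*dx+np.cos(a)*dy,56),C)[0]
            cv2.drawMarker(im,tuple(int(round(v)) for v in p),(0,255,0),cv2.MARKER_CROSS,7,1)
    cv2.imwrite(f"pics/{tag}_raw.png",im)
    a,b,c,d=crop
    cv2.imwrite(f"pics/{tag}.png",cv2.resize(im[b:d,a:c],None,fx=f,fy=f,interpolation=cv2.INTER_CUBIC))
E
python3 - <<'E'
from ov import *
to(-140,98,28,-np.pi/2)
overlay("wrist","w2",(-145,12.5,-.217),(0,0,450,260),1.7)
E
```

```text
t 2.5 rack pos now [-147.1  101.8] z 126.4 F [ 0.5  0.2 -0.3] w 51.2
delta tool now [ 3.8 -7.6 98.4] turn deg [ 0.25  0.03 -0.5 ] delta in target axes [ 3.8 -7.1 98.4]
```

View pics/w2.png

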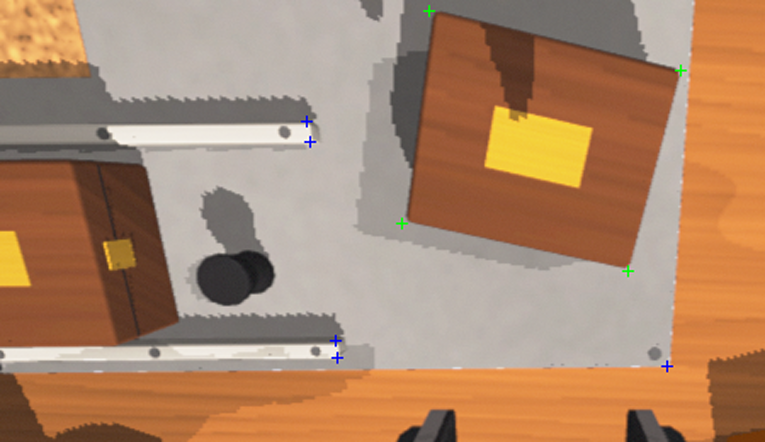

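Request:
carry_out(travel=[[0,0,18],[0,0,18],[0,0,18],[0,0,18],[0,0,14],[0,0,6],[4,0,0],[5,0,0]], dr=[[0.2,0,-0.5],[0,0,0],[0,0,0],[0,0,0],[0,0,0],[0,0,0],[0,0,0],[0,0,0]])

```text
time_s: 3.22
tcp_pos: [431.9, -175.4, 33.7]
tool_rot: [0.002, 1.0, 0.024, 0.003]
wrist_force: [0.3, 0.8, 0.4]
width: 51.4
```

```bash
python3 -c "
from h import *
to(-145,8,28,-np.pi/2)"
```

```text
t 3.2167 rack pos now [-148.5   89.7] z 33.7 F [0.3 0.8 0.4] w 51.4
delta tool now [81.7 -3.5  6.2] turn deg [ 0.24 -0.32  0.05] delta in target axes [81.7 -3.5  5.7]
```

Request:
carry_out(travel=[[5,0,3],[5,0,3],[5,0,0],[5,0,0],[5,0,0],[5,0,0],[5,0,0],[5,0,0]], dr=[[0.2,-0.3,0],[0,0,0],[0,0,0],[0,0,0],[0,0,0],[0,0,0],[0,0,0],[0,0,0]])

```text
time_s: 3.88
tcp_pos: [481.0, -174.8, 31.2]
tool_rot: [0.002, 1.0, 0.025, 0.004]
wrist_force: [-0.3, -0.4, -0.3]
width: 51.2
```

Run:
```python
from ov import *
to(-145,8,28,-np.pi/2)
overlay("wrist","w3",None,(150,0,550,300),1.9)
```

```text
t 3.8833 rack pos now [-150.3   40.6] z 31.2 F [-0.3 -0.4 -0.3] w 51.2
delta tool now [32.6 -5.3  3.4] turn deg [ 0.27 -0.46  0.09] delta in target axes [32.6 -5.3  3.2]
```

View pics/w3.png

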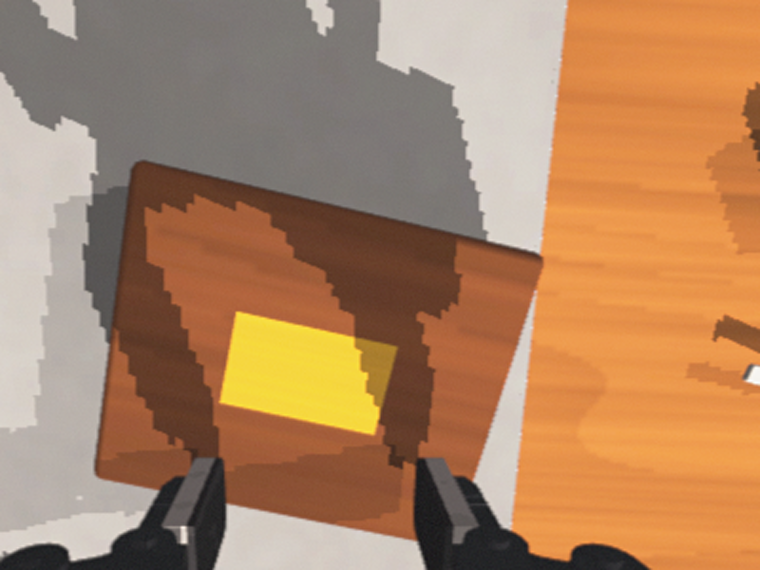

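Run:
```python
from ov import *
to(-145,8,28,-np.pi/2)
overlay("side","s3",None,(230,130,460,300),3.3)
overlay("top","t3",None,(225,130,425,270),3.9)
```

```text
t 3.9333 rack pos now [-150.7   39. ] z 31.3 F [ 1.3 -0.4  1.1] w 51.2
delta tool now [31.  -5.7  3.6] turn deg [ 0.31 -0.57  0.09] delta in target axes [31.  -5.7  3.3]
```

View pics/s3.png

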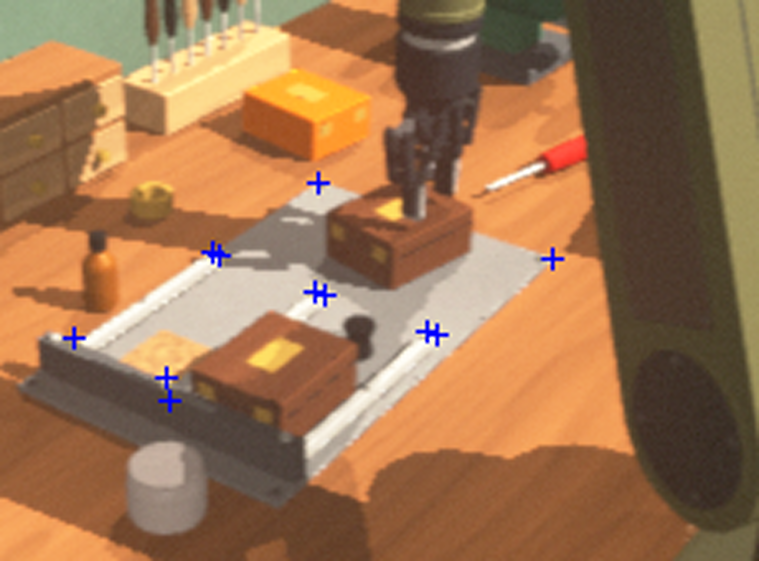

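View pics/t3.png

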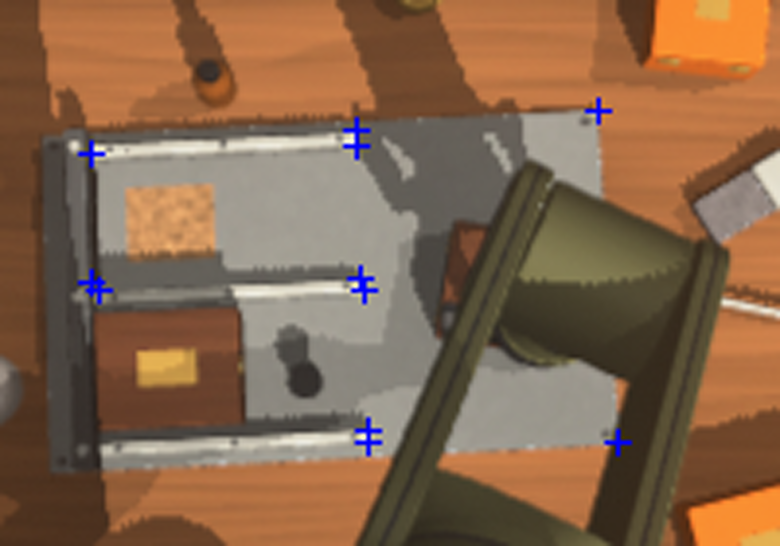

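Run:
```python
from ov import *
C=cam("side")
print(-C[1].T@C[2])
for z in (36,46,56,66,76): print(z,w2r(ray((355.8,195.2),z,C)), w2r(ray((366,190),z,C)))
im=cv2.imread("pics/s3_raw.png")[170:230,320:400]
cv2.imwrite("pics/s3c.png",cv2.resize(im,None,fx=9,fy=9,interpolation=cv2.INTER_CUBIC))
```

```text
[-225.928964    943.04677299  788.71304596]
36 [-173.74186339   12.37702063] [-222.42226206   21.21624205]
46 [-158.14448805   21.41708712] [-206.17815423   30.13887705]
56 [-142.54711271   30.45715361] [-189.93404639   39.06151205]
66 [-126.94973736   39.4972201 ] [-173.68993855   47.98414705]
76 [-111.35236202   48.53728659] [-157.44583071   56.90678205]
```

View pics/s3c.png

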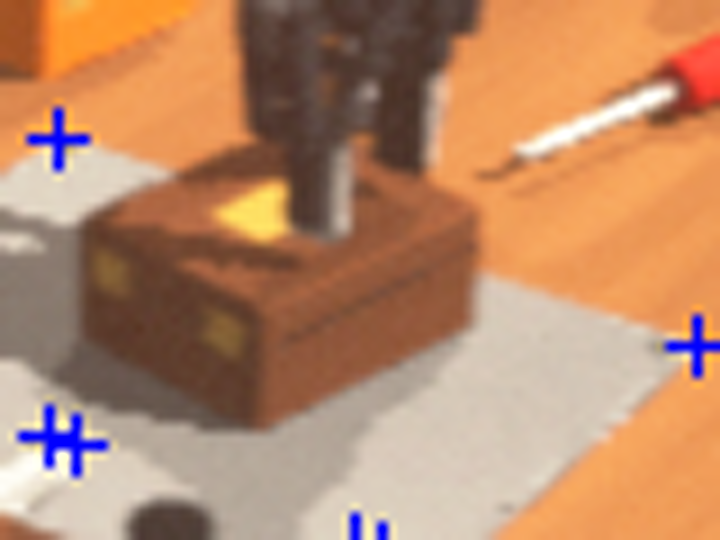

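The side view shows the fingertips hovering just over the case at z ≈ 66, not beside it. So at this opening they stand about 35 mm behind the TCP, and the case has not moved. I'll back off, lower, and check again.

Request:
carry_out(travel=[[-10,-3,-3],[-10,-3,0],[-10,0,0],[-10,0,0],[-8,0,0],[-6,0,0],[0,0,0],[0,0,0]], dr=[[0.3,-0.5,0],[0,0,0],[0,0,0],[0,0,0],[0,0,0],[0,0,0],[0,0,0],[0,0,0]])

```text
time_s: 4.7
tcp_pos: [415.4, -169.5, 34.0]
tool_rot: [-0.002, 1.0, 0.025, -0.003]
wrist_force: [-0.1, 0.0, -0.4]
width: 51.3
```

Run:
```python
from ov import *
to(-145,95,0,-np.pi/2)
overlay("wrist","w4",(-145,12.5,-.217),(100,0,540,300),1.8)
overlay("side","s4",None,(300,140,440,250),5)
```

```text
t 4.7 rack pos now [-141.8  105.9] z 34.0 F [-0.1  0.  -0.4] w 51.3
delta tool now [11.1  3.3 33.9] turn deg [-0.19  0.39  0.05] delta in target axes [10.9  3.2 34. ]
```

View pics/w4.png

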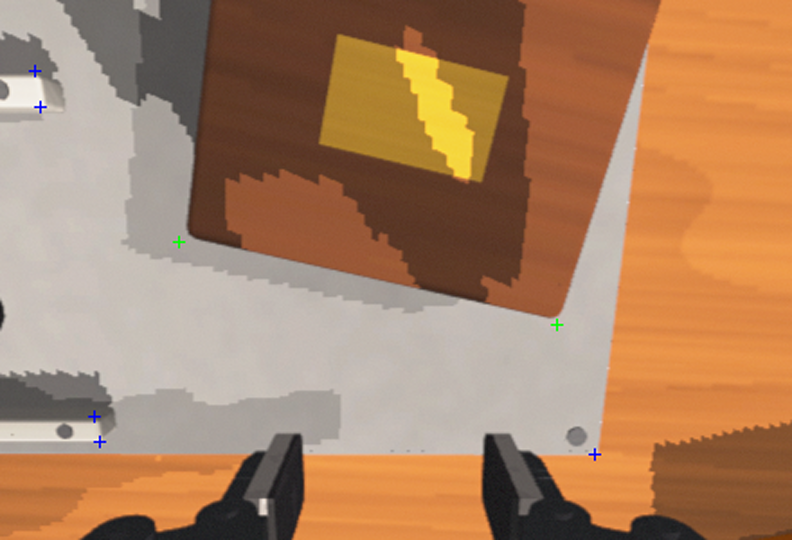

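View pics/s4.png

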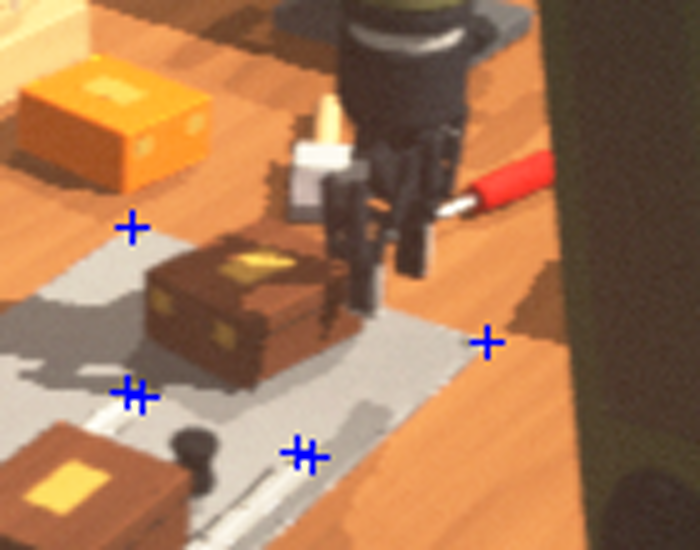

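Request:
carry_out(travel=[[0,3,8],[0,0,8],[0,0,6],[0,0,4],[0,0,2],[0,0,0],[0,0,0],[0,0,0]], dr=[[-0.2,0.4,0],[0,0,0],[0,0,0],[0,0,0],[0,0,0],[0,0,0],[0,0,0],[0,0,0]])

```text
time_s: 5.47
tcp_pos: [420.0, -173.5, 3.8]
tool_rot: [0.001, 1.0, 0.025, 0.002]
wrist_force: [0.9, -0.2, 0.4]
width: 51.3
```

Run:
```python
from ov import *
C=cam("side")
for z in (56,66,76): print(z,w2r(ray((374,202.4),z,C)))
to(-145,95,-2,-np.pi/2)
overlay("side","s5",None,(300,140,440,250),5)
```

```text
56 [-136.27531507   98.28905196]
66 [-120.76353664  106.40335496]
76 [-105.25175822  114.51765797]
t 5.4667 rack pos now [-146.1  101.5] z 3.8 F [ 0.9 -0.2  0.4] w 51.3
delta tool now [ 6.5 -1.1  5.8] turn deg [ 0.07 -0.18  0.11] delta in target axes [ 6.5 -1.1  5.8]
```

View pics/s5.png

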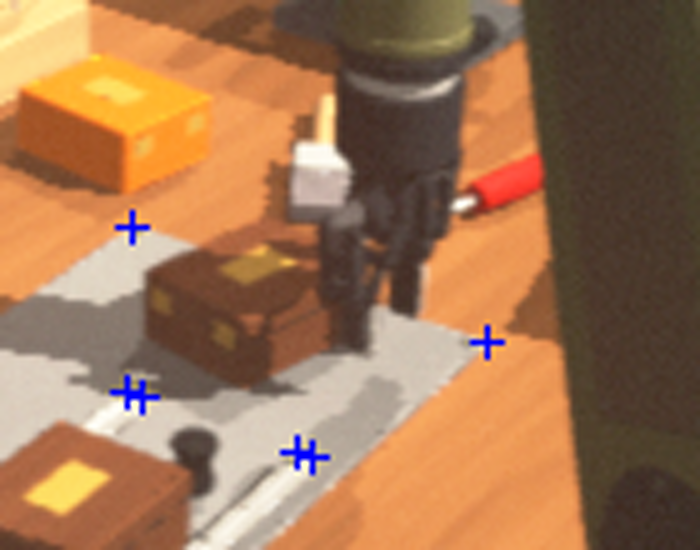

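Request:
carry_out(travel=[[5,-1,3],[5,0,0],[5,0,0],[5,0,0],[5,0,0],[5,0,0],[5,0,0],[3,0,0]], dr=[[0,0,0],[0,0,0],[0,0,0],[0,0,0],[0,0,0],[0,0,0],[0,0,0],[0,0,0]])

```text
time_s: 6.18
tcp_pos: [459.4, -170.2, 1.3]
tool_rot: [0.001, 1.0, 0.025, -0.0]
wrist_force: [-3.0, -2.8, 2.4]
width: 51.5
```

Run:
```python
from ov import *
to(-145,8,1,-np.pi/2)
overlay("wrist","w6",None,(100,0,540,300),1.8)
```

```text
t 6.1833 rack pos now [-144.7   61.9] z 1.3 F [-3.  -2.8  2.4] w 51.5
delta tool now [53.9  0.4  0.3] turn deg [0.08 0.02 0.13] delta in target axes [53.9  0.3  0.3]
```

View pics/w6.png

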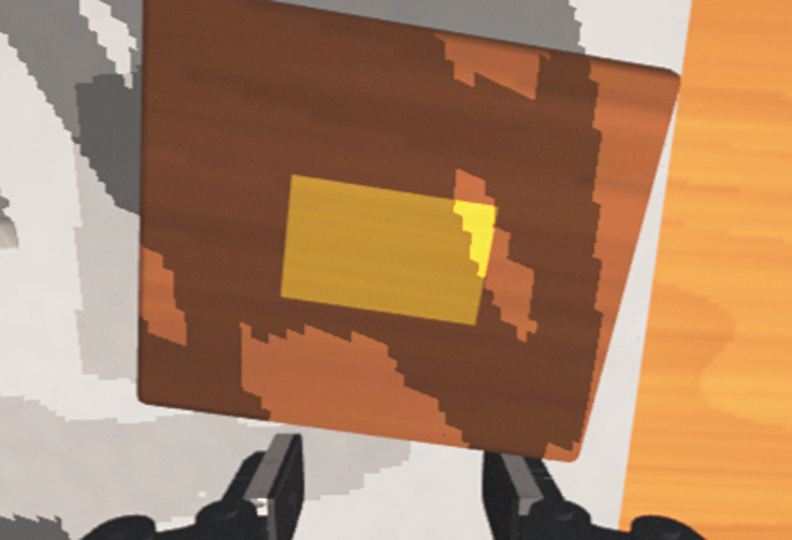

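The case now touches the right finger and is turning as planned, with a contact force of about 4 N.

Request:
carry_out(travel=[[5,0,0],[5,0,0],[5,0,0],[5,0,0],[5,0,0],[5,0,0],[5,0,0],[3,0,0]], dr=[[0,0,0],[0,0,0],[0,0,0],[0,0,0],[0,0,0],[0,0,0],[0,0,0],[0,0,0]])

```text
time_s: 6.9
tcp_pos: [497.2, -166.9, 0.8]
tool_rot: [-0.0, 1.0, 0.026, -0.003]
wrist_force: [-5.0, -1.0, 3.8]
width: 51.0
```

Run:
```python
from ov import *
to(-145,8,1,-np.pi/2)
overlay("wrist","w7",None,(0,0,640,400),1.2)
```

```text
t 6.9 rack pos now [-143.2   24.1] z 0.8 F [-5.  -1.   3.8] w 51.0
delta tool now [16.1  1.8 -0.3] turn deg [-0.06  0.4   0.16] delta in target axes [16.1  1.8 -0.2]
```

View pics/w7.png

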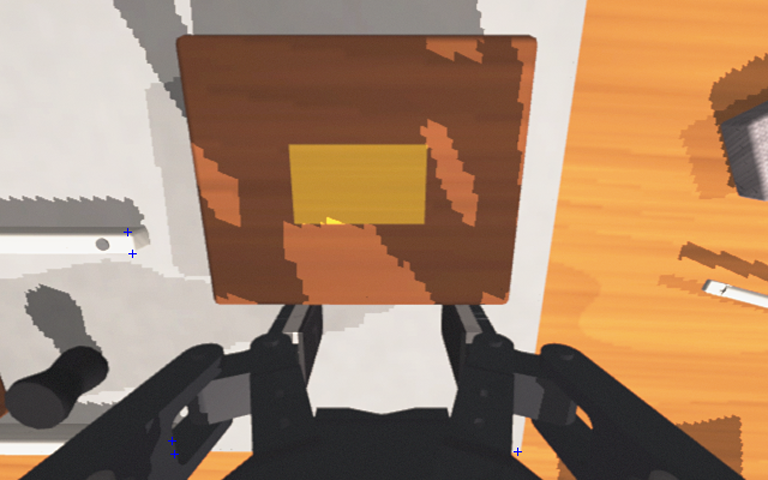

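Run:
```python
from ov import *
C=cam("wrist")
px=np.array([(178,37),(536,37),(508,303),(215,303)])/1.2
c,e=fitpose(px,[(55,-45,0),(-55,-45,0),(-55,45,0),(55,45,0)],56,C,[510,-170,1.6])
print(w2r(c[:2]),c[2]-RK[2],e.round(1))
im=cv2.imread("pics/w7_raw.png")[170:230,60:160]
cv2.imwrite("pics/w7c.png",cv2.resize(im,None,fx=7,fy=7,interpolation=cv2.INTER_CUBIC))
```

```text
[-135.31321673  -32.11079315] 0.0031775391616373216 [[-5.4 -1.9]
 [ 5.2 -1.9]
 [ 2.   4.4]
 [-1.8  4.2]]
```

View pics/w7c.png

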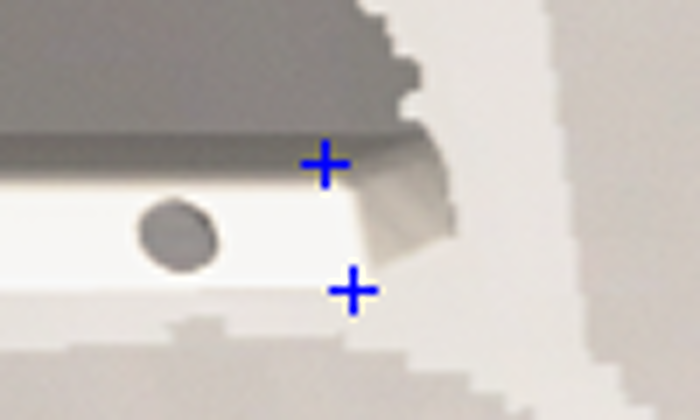

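Request:
carry_out(travel=[[5,0,0],[5,0,0],[5,0,0],[4,0,0],[2,0,0],[0,0,0],[0,0,0],[0,0,0]], dr=[[0,0.4,0.1],[0,0,0],[0,0,0],[0,0,0],[0,0,0],[0,0,0],[0,0,0],[0,0,0]])

```text
time_s: 7.62
tcp_pos: [518.7, -164.6, 0.4]
tool_rot: [-0.001, 1.0, 0.025, -0.001]
wrist_force: [-3.9, -0.6, 2.8]
width: 51.2
```

```bash
python3 -c "
from h import *
to(-145,-3,1,-np.pi/2)"
```

```text
t 7.6167 rack pos now [-142.     2.4] z 0.4 F [-3.9 -0.6  2.8] w 51.2
delta tool now [ 5.4  3.  -0.7] turn deg [-0.15  0.16  0.12] delta in target axes [ 5.4  3.  -0.6]
```

Request:
carry_out(travel=[[2,0,0],[2,0,0],[1,0,0],[0,0,0],[0,0,0],[0,0,0],[0,0,0],[0,0,0]], dr=[[0,0,0],[0,0,0],[0,0,0],[0,0,0],[0,0,0],[0,0,0],[0,0,0],[0,0,0]])

```text
time_s: 8.28
tcp_pos: [522.7, -164.2, 0.3]
tool_rot: [-0.002, 1.0, 0.025, -0.002]
wrist_force: [-3.4, -0.8, 2.0]
width: 51.1
```

```bash
python3 -c "
from h import *
to(-145,-3,1,-np.pi/2)"
```

```text
t 8.2833 rack pos now [-141.7   -1.6] z 0.3 F [-3.4 -0.8  2. ] w 51.1
delta tool now [ 1.4  3.3 -0.7] turn deg [-0.18  0.24  0.11] delta in target axes [ 1.4  3.3 -0.7]
```

Request:
carry_out(travel=[[-10,0,0],[-12,0,0],[-6,0,-20],[0,0,-30],[0,0,-30],[0,0,-20],[-30,10,0],[-30,20,0]], dr=[[0,0,0],[0,0,0],[0,0,0],[0,0,0],[0,0,0],[0,0,0],[0,0,0],[0,0,0]])

```text
time_s: 8.95
tcp_pos: [442.2, -199.2, 103.6]
tool_rot: [0.0, 1.0, 0.027, 0.007]
wrist_force: [-0.4, -0.4, 0.6]
width: 51.4
```

Run:
```python
from ov import *
to(-235,-59,100,0)
overlay("top","t8",(-135,-58,0),(225,130,425,270),3.9)
overlay("wrist","w8",(-135,-58,0),(0,0,640,400),1.2)
```

```text
t 8.95 rack pos now [-172.8   80.6] z 103.6 F [-0.4 -0.4  0.6] w 51.4
delta tool now [139.2  62.9   5.7] turn deg [  0.68  -0.64 -89.71] delta in target axes [-62.2 139.6   3.6]
```

View pics/t8.png

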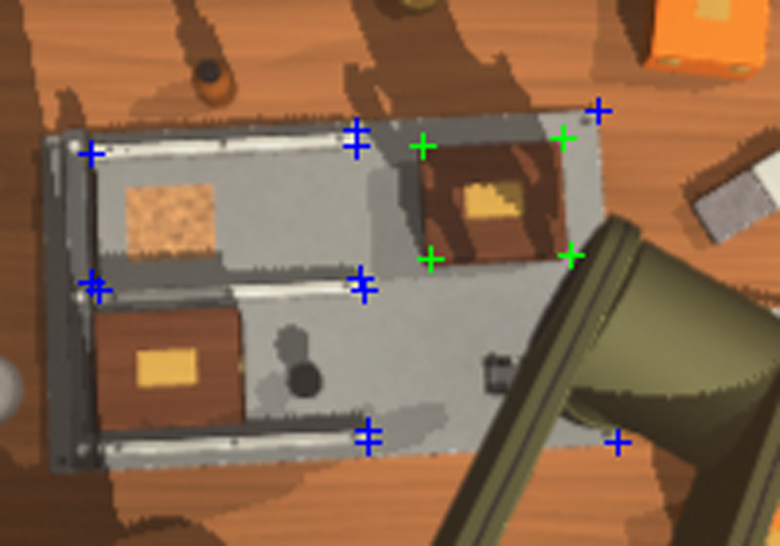

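View pics/w8.png

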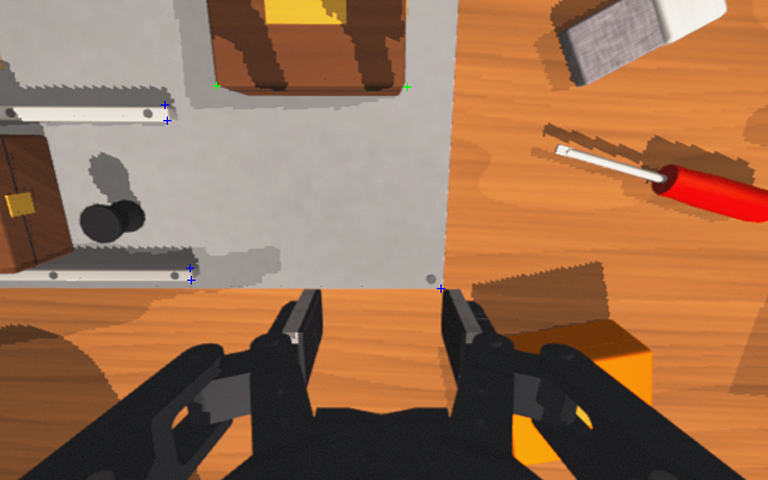

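Run:
```python
from h import *
im=bot.read_camera("top")[:,:,::-1]
cv2.imwrite("pics/t9.png",im)
cv2.imwrite("pics/t9a.png",cv2.resize(im[155:205,300:385],None,fx=9,fy=9,interpolation=cv2.INTER_CUBIC))
```

```text
(no output)
```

View pics/t9a.png

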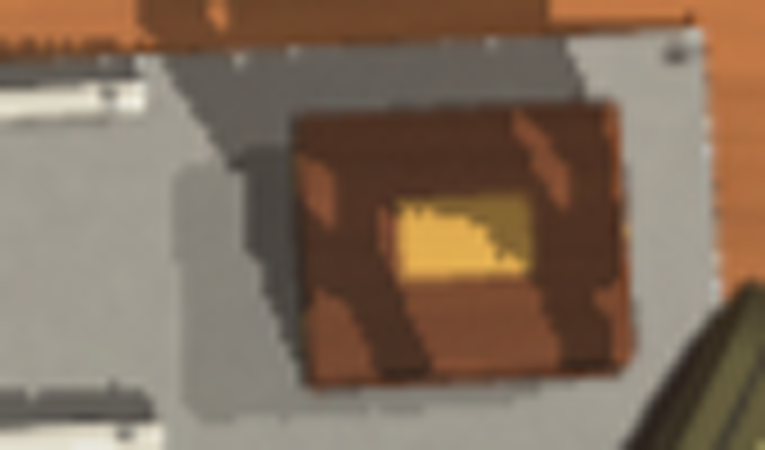

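Run:
```python
from h import *
C=cam("top")
f=lambda L:[(a/9+300-.44,b/9+155-.44) for a,b in L]
c,e=fitpose(f([(294,113),(616,102),(632,372),(306,386)]),[(55,-45,0),(-55,-45,0),(-55,45,0),(55,45,0)],56,C,[510,-170,1.6])
print(w2r(c[:2]),c[2]-RK[2],e.round(2))
for p in f([(146,81),(147,110),(161,422),(163,452)]): print(w2r(ray(p,20,C)))
```

```text
[-131.70723195  -55.47373877] -0.0075953047900829684 [[-0.23  0.4 ]
 [ 0.3   0.21]
 [ 0.16 -0.27]
 [-0.23 -0.34]]
[ -28.72550128 -122.51514253]
[ -28.58950538 -112.32159529]
[-28.25038897  -3.79267902]
[-28.44144919   6.54005298]
```

Request:
carry_out(travel=[[0,0,0],[0,0,0],[0,0,0],[0,0,0],[0,0,0],[0,0,0],[0,0,0],[0,0,0]], dr=[[0.7,-0.6,-6.5],[0,0,-7],[0,0,-7],[0,0,-7],[0,0,-7],[0,0,-7],[0,0,-7],[0,0,-7]])

```text
time_s: 9.77
tcp_pos: [447.2, -199.3, 101.8]
tool_rot: [-0.002, 0.868, 0.496, 0.009]
wrist_force: [0.8, 1.1, -0.2]
width: 51.4
```

```bash
python3 -c "
from h import *
to(-228,-59,60,0)"
```

```text
t 9.7667 rack pos now [-173.2   75.5] z 101.8 F [ 0.8  1.1 -0.2] w 51.4
delta tool now [ 27.3 142.3  43. ] turn deg [  0.58  -0.87 -33.3 ] delta in target axes [-54.8 134.5  41.8]
```

Request:
carry_out(travel=[[0,0,0],[0,0,0],[0,0,0],[0,0,0],[0,0,0],[-17,28,0],[-17,28,0],[-14,28,0]], dr=[[0.6,-0.9,-6.5],[0,0,-6.5],[0,0,-6.5],[0,0,-6.5],[0,0,-5],[0,0,0],[0,0,0],[0,0,0]])

```text
time_s: 10.43
tcp_pos: [534.2, -235.6, 97.4]
tool_rot: [-0.005, 0.691, 0.723, 0.002]
wrist_force: [0.0, -0.9, -0.5]
width: 51.4
```

```bash
python3 -c "
from h import *
to(-228,-59,2,0)"
```

```text
t 10.4333 rack pos now [-213.6   -9.6] z 97.4 F [ 0.  -0.9 -0.5] w 51.4
delta tool now [-15.2  49.8  95.1] turn deg [-0.22 -0.58 -0.21] delta in target axes [-14.4  49.4  95.4]
```

Request:
carry_out(travel=[[-7,24,0],[-6,20,4],[-1,2,12],[0,0,0],[0,0,0],[0,0,0],[0,0,0],[0,0,0]], dr=[[-0.2,-0.6,-0.2],[0,0,0],[0,0,0],[0,0,0],[0,0,0],[0,0,0],[0,0,0],[0,0,0]])

```text
time_s: 11.1
tcp_pos: [591.1, -246.6, 76.6]
tool_rot: [0.002, 0.689, 0.724, 0.002]
wrist_force: [-0.4, -0.1, 0.7]
width: 51.2
```

Run:
```python
from ov import *
to(-228,-59,2,0)
overlay("wrist","w10",(-132,-56,0),(0,0,640,400),1.2)
overlay("side","s10",None,(260,120,440,260),4)
```

```text
t 11.1 rack pos now [-227.3  -65.9] z 76.6 F [-0.4 -0.1  0.7] w 51.2
delta tool now [-0.6 -7.4 74.6] turn deg [0.39 0.01 0.07] delta in target axes [-0.7 -6.9 74.6]
```

View pics/w10.png

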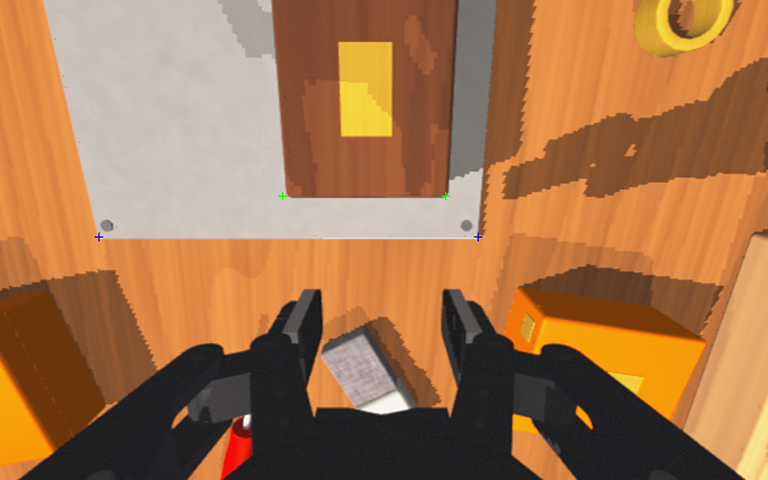

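View pics/s10.png

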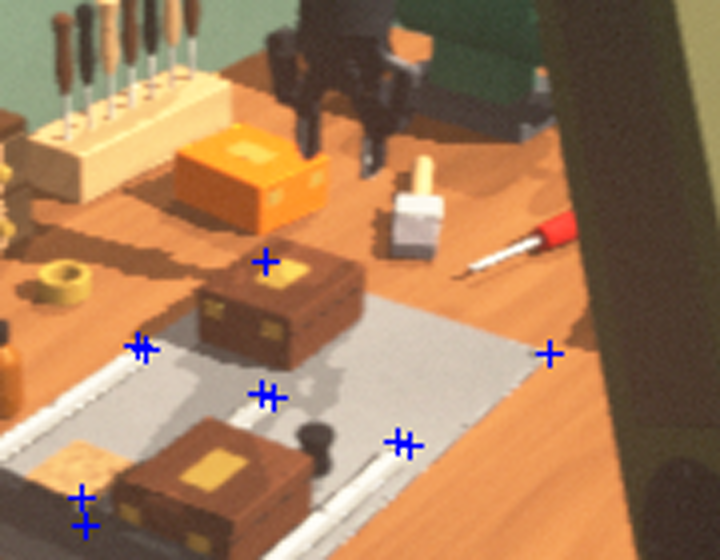

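Run:
```python
from h import *
C=cam("top")
for p in [(394,111),(424,114),(421,147),(392,144)]: print(ray(p,50,C),w2r(ray(p,50,C)))
print('hammer',[w2r(ray(p,20,C)) for p in [(403,185),(418,166),(410,192)]])
```

```text
[ 797.5870145  -287.56478546] [-278.2073129  -270.19544447]
[ 788.32357313 -380.48438669] [-370.57262232 -256.46543155]
[ 684.01802787 -368.0970223 ] [-353.17368323 -152.87792995]
[ 693.23308228 -279.16806504] [-264.79205085 -166.3673229 ]
hammer [array([-296.0961032 ,  -42.19256115]), array([-347.4183906 ,  -99.76991161]), array([-316.26390187,  -19.28187043])]
```

Request:
carry_out(travel=[[6,-6,12],[6,0,14],[0,0,14],[0,0,14],[0,0,10],[0,0,4],[0,0,0],[0,0,0]], dr=[[0.4,0,0],[0,0,0],[0,0,0],[0,0,0],[0,0,0],[0,0,0],[0,0,0],[0,0,0]])

```text
time_s: 11.87
tcp_pos: [585.5, -236.7, 12.1]
tool_rot: [0.005, 0.69, 0.724, 0.001]
wrist_force: [-0.2, 0.9, 0.1]
width: 51.2
```

Run:
```python
from ov import *
to(-205,-59,2,0)
overlay("wrist","w11",(-132,-57,0),(0,0,640,400),1.2)
```

```text
t 11.8667 rack pos now [-217.2  -60.8] z 12.1 F [-0.2  0.9  0.1] w 51.2
delta tool now [12.2 -1.9 10. ] turn deg [ 0.48  0.3  -0.06] delta in target axes [12.2 -1.8 10.1]
```

View pics/w11.png

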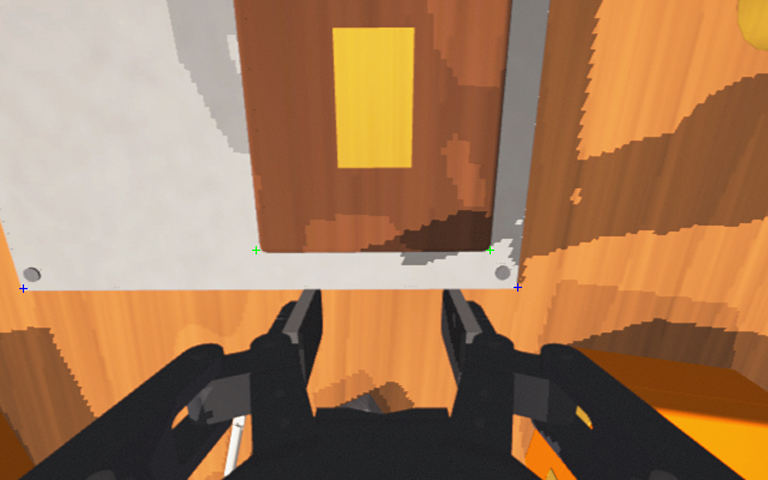

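Request:
carry_out(travel=[[0,0,6],[0,0,4],[2,0,0],[4,0,0],[4,0,0],[4,0,0],[4,0,0],[4,0,0]], dr=[[0.5,0.3,0],[0,0,0],[0,0,0],[0,0,0],[0,0,0],[0,0,0],[0,0,0],[0,0,0]])

```text
time_s: 12.58
tcp_pos: [587.0, -215.3, 4.0]
tool_rot: [0.003, 0.69, 0.723, 0.0]
wrist_force: [0.2, -2.7, -1.2]
width: 51.6
```

Run:
```python
from ov import *
to(-145,-61,2,0)
overlay("wrist","w12",(-132,-57,0),(0,0,640,400),1.2)
```

```text
t 12.5833 rack pos now [-195.9  -63.4] z 4.0 F [ 0.2 -2.7 -1.2] w 51.6
delta tool now [50.9 -2.5  1.8] turn deg [ 0.24  0.2  -0.1 ] delta in target axes [50.9 -2.4  2. ]
```

View pics/w12.png

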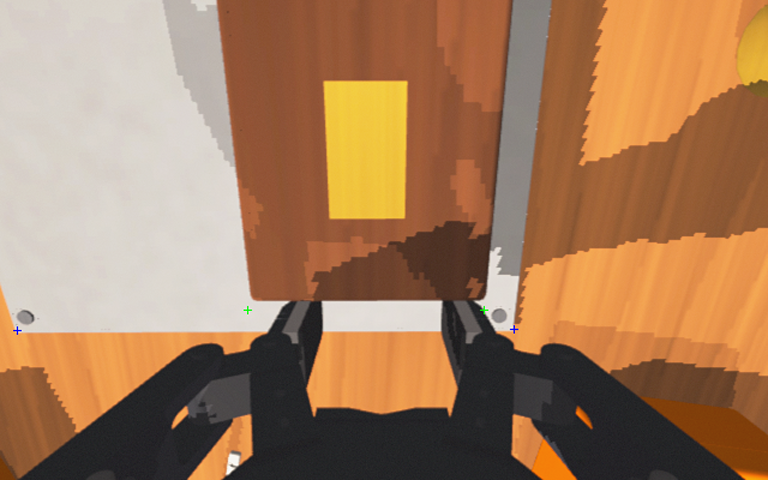

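Request:
carry_out(travel=[[5,0,0],[5,-0.3,0],[5,-0.3,0],[5,-0.3,0],[5,-0.3,0],[5,-0.3,0],[5,-0.3,0],[4,-0.3,0]], dr=[[0.2,0.2,-0.1],[0,0,0],[0,0,0],[0,0,0],[0,0,0],[0,0,0],[0,0,0],[0,0,0]])

```text
time_s: 13.3
tcp_pos: [583.3, -173.2, 4.2]
tool_rot: [0.001, 0.69, 0.724, 0.0]
wrist_force: [0.2, -0.9, -0.8]
width: 51.0
```

```bash
python3 -c "
from h import *
to(-100,-63.5,2,0)"
```

```text
t 13.3 rack pos now [-153.6  -61.7] z 4.2 F [ 0.2 -0.9 -0.8] w 51.0
delta tool now [53.6  1.9  2.2] turn deg [0.09 0.09 0.05] delta in target axes [53.6  1.8  2.2]
```

Run:
```python
from ov import *
overlay("wrist","w13",(-87.6,-59,0),(0,0,640,400),1.2)
im=bot.read_camera("top")[:,:,::-1]
cv2.imwrite("pics/t13.png",im)
cv2.imwrite("pics/t13a.png",cv2.resize(im[155:215,285:385],None,fx=7.5,fy=7.5,interpolation=cv2.INTER_CUBIC))
```

```text
(no output)
```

View pics/w13.png

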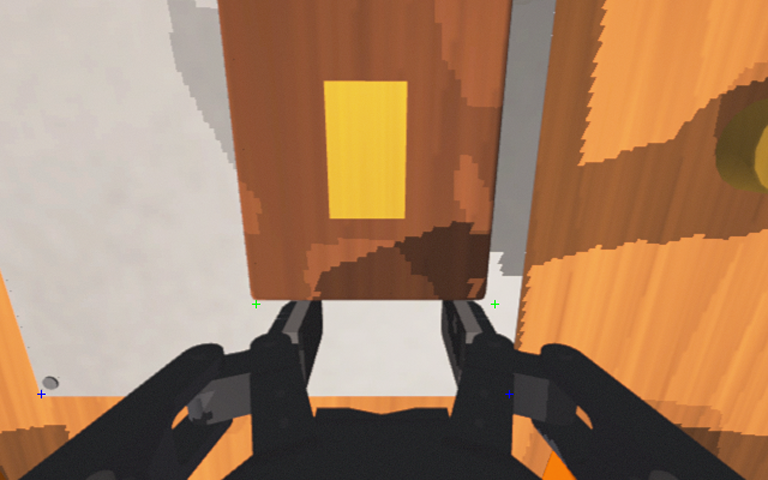

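View pics/t13a.png

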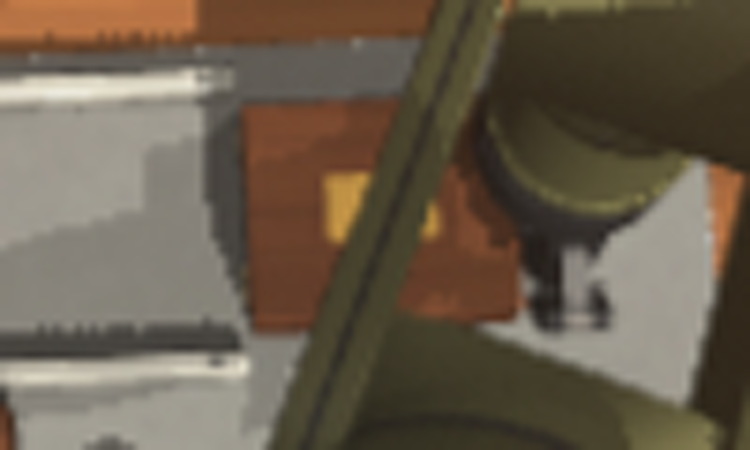

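Run:
```python
from h import *
C=cam("top")
f=lambda L:[(a/7.5+285-.43,b/7.5+155-.43) for a,b in L]
c,e=fitpose(f([(244,104),(253,330),(520,318)]),[(55,-45,0),(55,45,0),(-55,45,0)],56,C,[510,-170,1.6])
print(w2r(c[:2]),c[2]-RK[2],e.round(2))
for p in f([(232,69),(232,93),(247,352),(248,376)]): print(w2r(ray(p,20,C)))
```

```text
[-85.66498392 -53.76733264] -0.016665710542966172 [[-0.19  0.18]
 [-0.46 -0.31]
 [ 0.64  0.13]]
[ -27.82666209 -121.89208434]
[ -27.34955993 -111.7862588 ]
[-28.40985555  -3.61615687]
[-28.34721912   6.29136863]
```

Request:
carry_out(travel=[[4,0.4,0],[4,0.4,0],[4,0.4,0],[4,0.4,0],[4,0.4,0],[4,0.4,0],[4,0.4,0],[3,0.2,0]], dr=[[0.1,0.1,0],[0,0,0],[0,0,0],[0,0,0],[0,0,0],[0,0,0],[0,0,0],[0,0,0]])

```text
time_s: 14.07
tcp_pos: [584.7, -140.0, 4.4]
tool_rot: [-0.0, 0.69, 0.724, -0.0]
wrist_force: [0.1, -2.4, -0.8]
width: 51.2
```

Run:
```python
from ov import *
to(-80,-64,2,0)
overlay("wrist","w14",None,(0,0,640,400),1.2)
im=bot.read_camera("top")[:,:,::-1]
cv2.imwrite("pics/t14.png",im)
cv2.imwrite("pics/t14a.png",cv2.resize(im[155:215,265:365],None,fx=7.5,fy=7.5,interpolation=cv2.INTER_CUBIC))
```

```text
t 14.0667 rack pos now [-120.5  -64.7] z 4.4 F [ 0.1 -2.4 -0.8] w 51.2
delta tool now [40.5 -0.6  2.4] turn deg [-0.04  0.02  0.05] delta in target axes [40.5 -0.7  2.4]
```

View pics/w14.png

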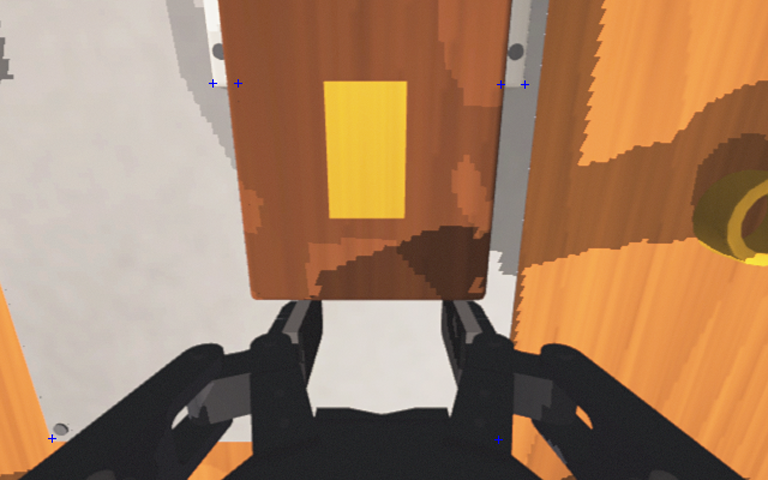

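View pics/t14a.png

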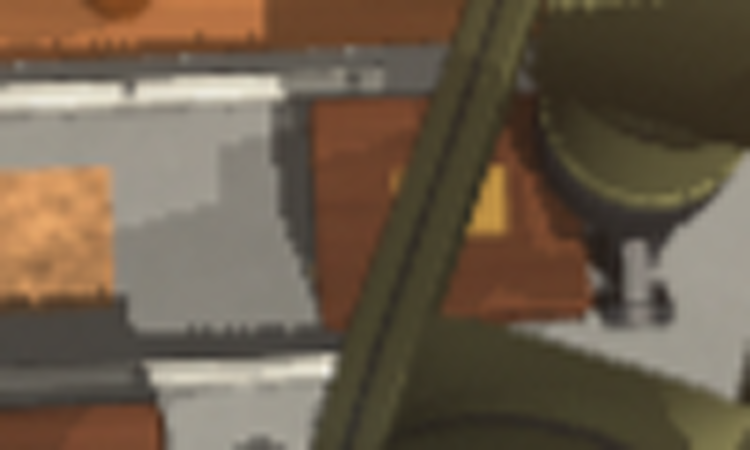

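Request:
carry_out(travel=[[5,0,0],[5,0,0],[5,0,0],[5,0,0],[5,0,0],[5,0,0],[5,0,0],[4,0,0]], dr=[[0,0,0],[0,0,0],[0,0,0],[0,0,0],[0,0,0],[0,0,0],[0,0,0],[0,0,0]])

```text
time_s: 14.83
tcp_pos: [582.7, -97.7, 4.5]
tool_rot: [0.0, 0.69, 0.724, -0.0]
wrist_force: [0.1, -2.3, -0.2]
width: 51.4
```

Run:
```python
from ov import *
to(-30,-64,2,0)
overlay("wrist","w15",None,(0,0,640,400),1.2)
```

```text
t 14.8333 rack pos now [-78.2 -64.7] z 4.5 F [ 0.1 -2.3 -0.2] w 51.4
delta tool now [48.2 -0.7  2.4] turn deg [-0.02  0.04  0.03] delta in target axes [48.2 -0.7  2.5]
```

View pics/w15.png

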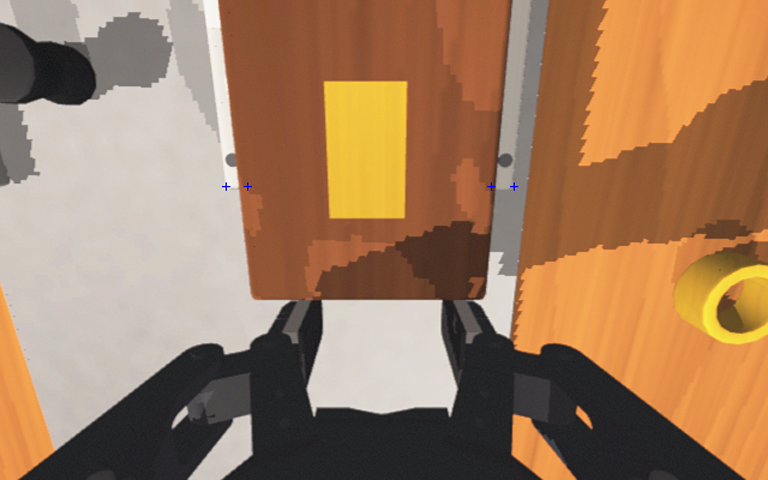

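Run:
```python
from h import *
C=cam("top")
print(w2r(ray((240/4.5+225,38/4.5+140),75,C)), w2r(ray((250/4.5+225,62/4.5+140),10,C)))
```

```text
[  80.53831904 -162.47030195] [  80.45120299 -160.94849847]
```

Request:
carry_out(travel=[[5,0,0],[5,0,0],[5,0,0],[5,0,0],[5,0,0],[5,0,0],[5,0,0],[5,0,0]], dr=[[0,0,0],[0,0,0],[0,0,0],[0,0,0],[0,0,0],[0,0,0],[0,0,0],[0,0,0]])

```text
time_s: 15.55
tcp_pos: [580.4, -53.5, 4.5]
tool_rot: [-0.0, 0.69, 0.724, -0.0]
wrist_force: [-0.3, -2.8, -0.2]
width: 51.5
```

Run:
```python
from ov import *
to(57,-64,2,0)
overlay("wrist","w16",None,(0,0,640,400),1.2)
```

```text
t 15.55 rack pos now [-33.9 -64.5] z 4.5 F [-0.3 -2.8 -0.2] w 51.5
delta tool now [90.9 -0.5  2.4] turn deg [-0.04  0.03  0.02] delta in target axes [90.9 -0.5  2.5]
```

View pics/w16.png

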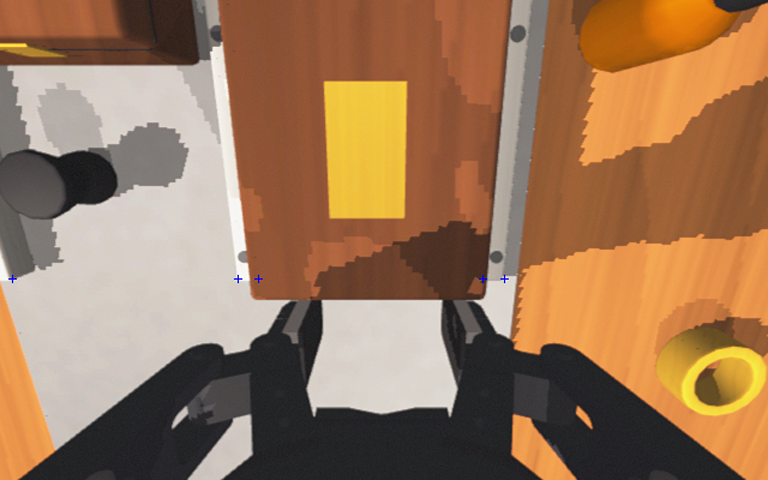

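Request:
carry_out(travel=[[5,0,0],[5,0,0],[5,0,0],[5,0,0],[5,0,0],[5,0,0],[5,0,0],[5,0,0]], dr=[[0,0,0],[0,0,0],[0,0,0],[0,0,0],[0,0,0],[0,0,0],[0,0,0],[0,0,0]])

```text
time_s: 16.27
tcp_pos: [577.9, -9.0, 4.5]
tool_rot: [-0.0, 0.69, 0.724, -0.0]
wrist_force: [0.6, -2.9, -0.5]
width: 51.3
```

```bash
python3 -c "
from h import *
to(57.5,-64.5,2,0)"
```

```text
t 16.2667 rack pos now [ 10.6 -64.2] z 4.5 F [ 0.6 -2.9 -0.5] w 51.3
delta tool now [46.9  0.3  2.5] turn deg [-0.05  0.01  0.01] delta in target axes [46.9  0.3  2.5]
```

Next, about 35 mm more with a slow finish, then a look at the stop.

Request:
carry_out(travel=[[5,0,0],[5,0,0],[5,0,0],[5,0,0],[4,0,0],[3,0,0],[2,0,0],[0,0,0]], dr=[[0,0,0],[0,0,0],[0,0,0],[0,0,0],[0,0,0],[0,0,0],[0,0,0],[0,0,0]])

```text
time_s: 16.93
tcp_pos: [576.0, 24.6, 4.5]
tool_rot: [-0.001, 0.689, 0.724, -0.0]
wrist_force: [0.1, -3.1, 0.1]
width: 51.1
```

Run:
```python
from ov import *
to(57.5,-64.5,2,0)
overlay("wrist","w17",None,(0,0,640,400),1.2)
im=bot.read_camera("top")[:,:,::-1]
cv2.imwrite("pics/t17.png",im)
cv2.imwrite("pics/t17a.png",cv2.resize(im[155:255,230:320],None,fx=6,fy=6,interpolation=cv2.INTER_CUBIC))
overlay("side","s17",None,(230,180,380,290),5)
```

```text
t 16.9333 rack pos now [ 44.3 -63.9] z 4.5 F [ 0.1 -3.1  0.1] w 51.1
delta tool now [13.2  0.6  2.5] turn deg [-0.08 -0.01  0.09] delta in target axes [13.2  0.6  2.5]
```

View pics/w17.png

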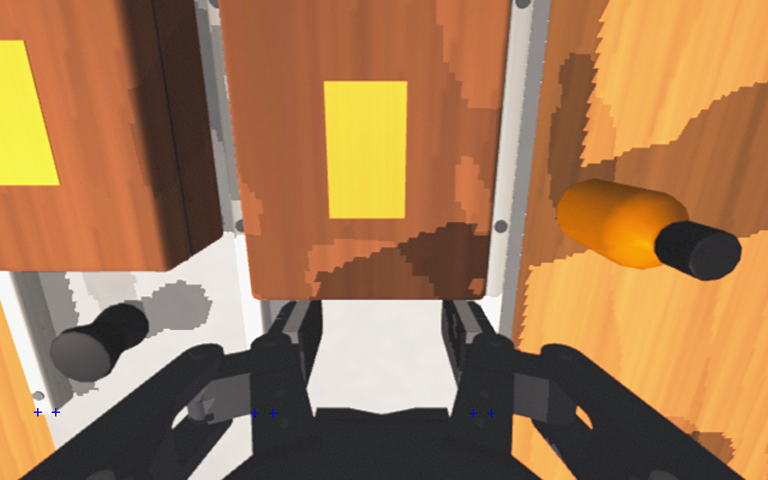

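View pics/t17a.png

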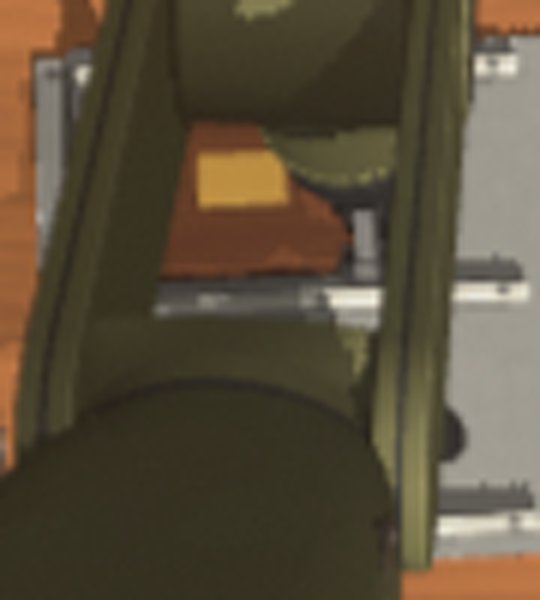

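View pics/s17.png

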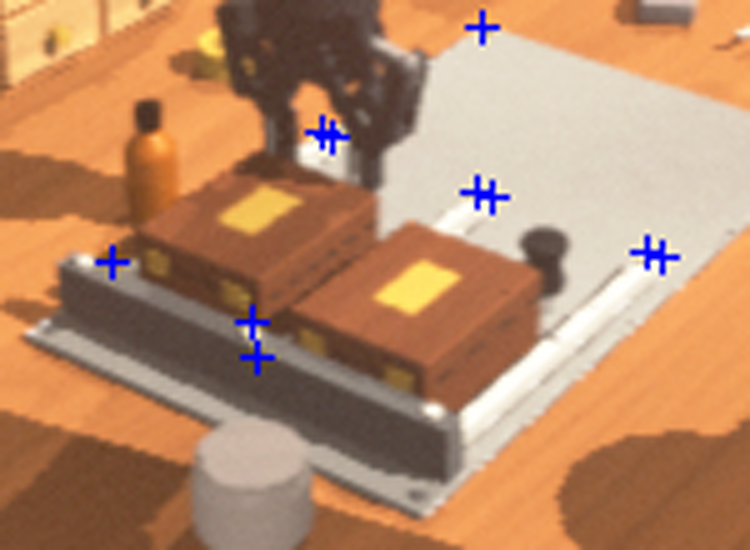

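Request:
carry_out(travel=[[2,0,0],[2,0,0],[2,0,0],[1,0,0],[1,0,0],[1,0,0],[0.5,0,0],[0,0,0]], dr=[[0,0,0],[0,0,0],[0,0,0],[0,0,0],[0,0,0],[0,0,0],[0,0,0],[0,0,0]])

```text
time_s: 17.75
tcp_pos: [575.4, 33.0, 4.5]
tool_rot: [-0.0, 0.69, 0.724, -0.001]
wrist_force: [-0.2, -2.7, -0.3]
width: 51.3
```

Run:
```python
from ov import *
to(57.5,-64.5,2,0)
overlay("side","s18",None,(230,190,350,290),6)
```

```text
t 17.75 rack pos now [ 52.7 -63.7] z 4.5 F [-0.2 -2.7 -0.3] w 51.3
delta tool now [4.8 0.8 2.5] turn deg [-0.1   0.07  0.02] delta in target axes [4.8 0.8 2.5]
```

View pics/s18.png

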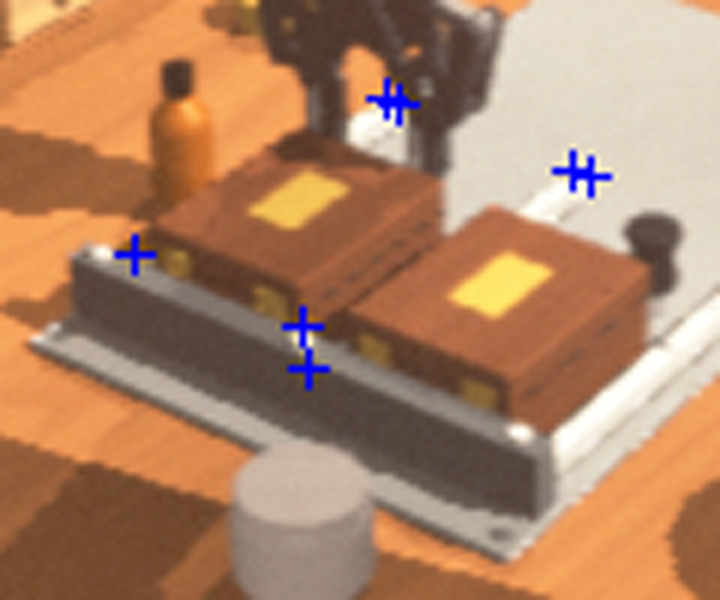

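Request:
carry_out(travel=[[1,0,0],[1,0,0],[1,0,0],[0.5,0,0],[0,0,0],[0,0,0],[0,0,0],[0,0,0]], dr=[[0,0,0],[0,0,0],[0,0,0],[0,0,0],[0,0,0],[0,0,0],[0,0,0],[0,0,0]])

```text
time_s: 18.47
tcp_pos: [575.2, 36.7, 4.5]
tool_rot: [-0.0, 0.69, 0.724, -0.001]
wrist_force: [-0.6, -3.7, -0.5]
width: 51.3
```

Run:
```python
from ov import *
to(57.5,-64.5,2,0)
im=bot.read_camera("side")[:,:,::-1]
cv2.imwrite("pics/s19.png",cv2.resize(im[205:285,230:340],None,fx=7,fy=7,interpolation=cv2.INTER_CUBIC))
overlay("wrist","w19",None,(0,0,640,400),1.2)
```

```text
t 18.4667 rack pos now [ 56.4 -63.7] z 4.5 F [-0.6 -3.7 -0.5] w 51.3
delta tool now [1.1 0.8 2.5] turn deg [-0.11  0.07  0.02] delta in target axes [1.1 0.8 2.5]
```

View pics/s19.png

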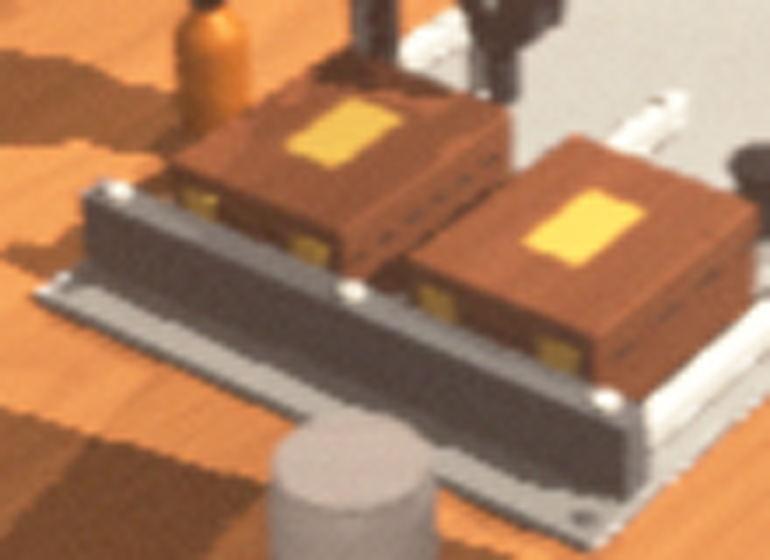

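View pics/w19.png

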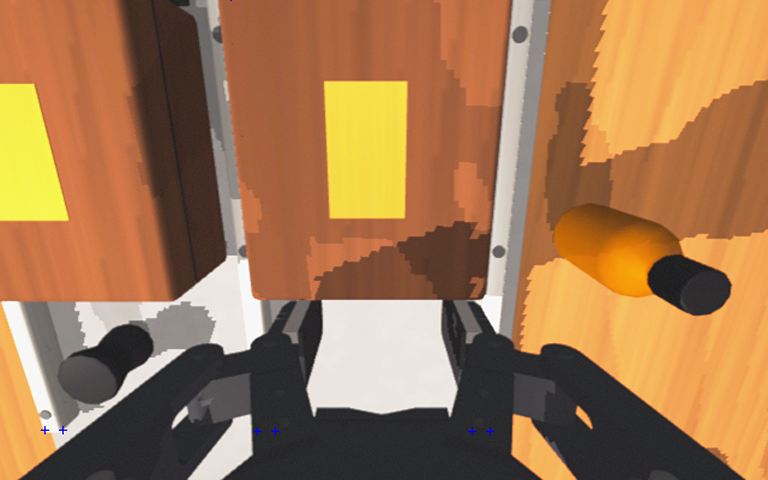

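Request:
carry_out(travel=[[0.5,0,0],[0.5,0,0],[0.5,0,0],[0,0,0],[0,0,0],[0,0,0],[0,0,0],[0,0,0]], dr=[[0,0,0],[0,0,0],[0,0,0],[0,0,0],[0,0,0],[0,0,0],[0,0,0],[0,0,0]])

```text
time_s: 19.23
tcp_pos: [575.2, 37.3, 4.5]
tool_rot: [0.0, 0.69, 0.724, -0.002]
wrist_force: [0.1, -3.2, 0.4]
width: 51.1
```

Run:
```python
from ov import *
to(57.5,-64.5,2,0)
im=bot.read_camera("side")[:,:,::-1]
cv2.imwrite("pics/s20.png",cv2.resize(im[205:265,235:335],None,fx=8,fy=8,interpolation=cv2.INTER_CUBIC))
im=bot.read_camera("wrist")[:,:,::-1]
cv2.imwrite("pics/w20.png",cv2.resize(im[50:270,0:420],None,fx=1.9,fy=1.9,interpolation=cv2.INTER_CUBIC))
```

```text
t 19.2333 rack pos now [ 57.  -63.7] z 4.5 F [ 0.1 -3.2  0.4] w 51.1
delta tool now [0.5 0.8 2.5] turn deg [-0.11  0.15  0.01] delta in target axes [0.5 0.8 2.5]
```

View pics/s20.png

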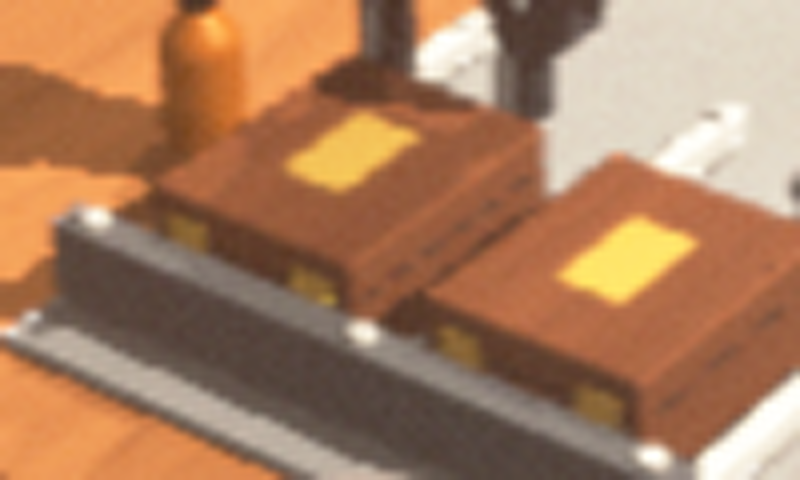

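View pics/w20.png

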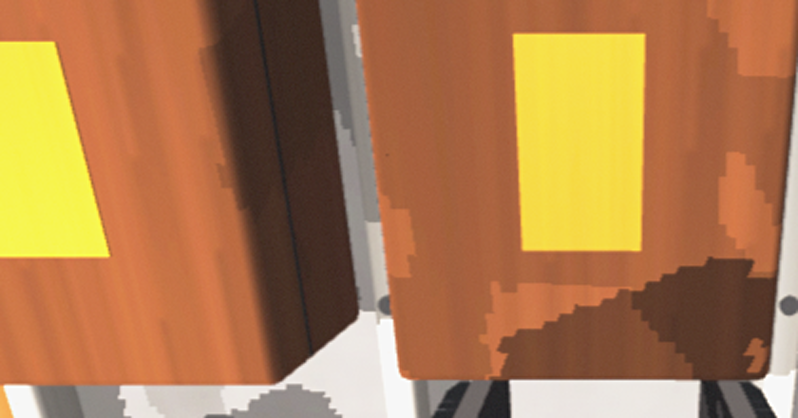

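Request:
carry_out(travel=[[1,0,0],[1,0,0],[0,0,0],[0,0,0],[0,0,0],[0,0,0],[0,0,0],[0,0,0]], dr=[[0,0,0],[0,0,0],[0,0,0],[0,0,0],[0,0,0],[0,0,0],[0,0,0],[0,0,0]])

```text
time_s: 20.0
tcp_pos: [575.1, 37.1, 4.5]
tool_rot: [0.001, 0.69, 0.724, -0.003]
wrist_force: [0.9, -2.7, 0.5]
width: 51.2
```

Run:
```python
from ov import *
to(57.5,-64.5,2,0)
im=bot.read_camera("wrist")[:,:,::-1]
cv2.imwrite("pics/w21.png",cv2.resize(im[50:270,0:420],None,fx=1.9,fy=1.9,interpolation=cv2.INTER_CUBIC))
```

```text
t 20.0 rack pos now [ 56.8 -63.6] z 4.5 F [ 0.9 -2.7  0.5] w 51.2
delta tool now [0.7 0.9 2.5] turn deg [-0.12  0.34  0.04] delta in target axes [0.7 0.9 2.5]
```

View pics/w21.png

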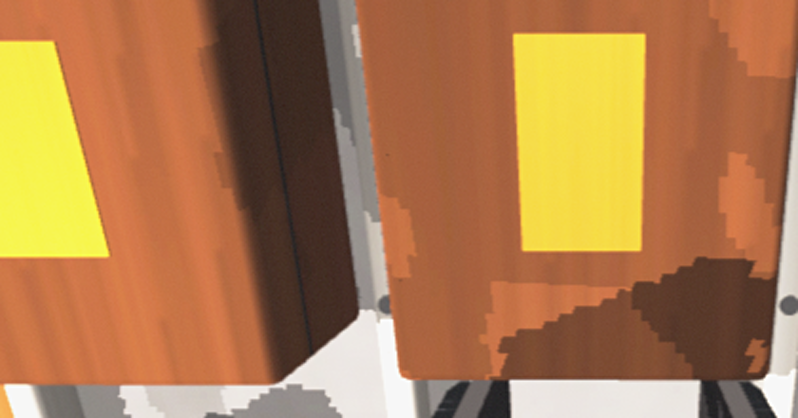

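The last 2 mm command gave no movement, and the case sits about 1.5 mm further in than the stored one, so it is against the rubber. Next I back away straight.

Request:
carry_out(travel=[[-3,0,0],[-5,0,0],[-8,0,0],[-10,0,0],[-10,0,0],[-5,0,-20],[0,0,-35],[0,0,-35]], dr=[[0,0,0],[0,0,0],[0,0,0],[0,0,0],[0,0,0],[0,0,0],[0,0,0],[0,0,0]])

```text
time_s: 20.72
tcp_pos: [569.9, -6.2, 88.6]
tool_rot: [-0.008, 0.69, 0.724, -0.008]
wrist_force: [0.4, -0.1, -0.9]
width: 51.1
```

Request:
carry_out(travel=[[-38,0,-10],[-38,0,-10],[-38,0,0],[-38,0,0],[-38,0,0],[-38,0,0],[-20,0,0],[0,0,0]], dr=[[0,0,0],[0,0,0],[0,0,0],[0,0,0],[0,0,0],[0,0,0],[0,0,0],[0,0,0]])

```text
time_s: 21.38
tcp_pos: [588.0, -272.6, 120.8]
tool_rot: [0.002, 0.69, 0.724, -0.002]
wrist_force: [0.4, -0.9, 0.3]
width: 51.3
```

Run:
```python
from ov import *
to(57.5,-64.5,2,0)
im=bot.read_camera("top")[:,:,::-1]
cv2.imwrite("pics/t22.png",im)
cv2.imwrite("pics/t22a.png",cv2.resize(im[150:255,230:330],None,fx=5.7,fy=5.7,interpolation=cv2.INTER_CUBIC))
im=bot.read_camera("side")[:,:,::-1]
cv2.imwrite("pics/s22.png",cv2.resize(im[180:290,230:380],None,fx=5,fy=5,interpolation=cv2.INTER_CUBIC))
```

```text
t 21.3833 rack pos now [-253.1  -61.6] z 120.8 F [ 0.4 -0.9  0.3] w 51.3
delta tool now [311.2   3.  117.2] turn deg [-0.03  0.29  0.01] delta in target axes [310.6   2.9 118.8]
```

View pics/t22a.png

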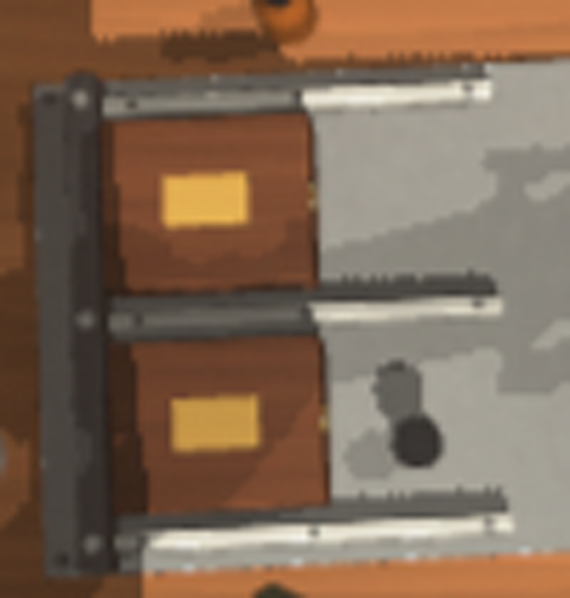

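View pics/s22.png

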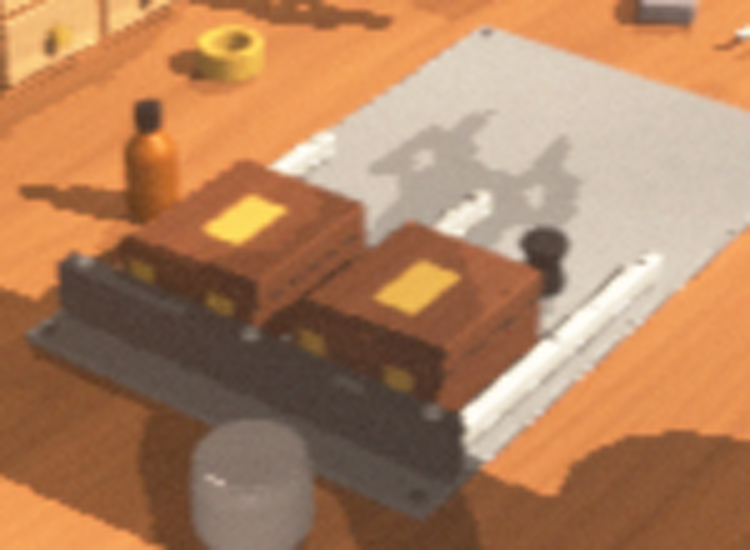

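Run:
```python
from h import *
C=cam("top")
f=lambda L:[(a/5.7+230-.4,b/5.7+150-.4) for a,b in L]
for L in ([(106,119),(310,113),(317,283),(118,291)],[(112,340),(322,335),(328,505),(122,516)]):
    c,e=fitpose(f(L),[(55,-45,0),(-55,-45,0),(-55,45,0),(55,45,0)],56,C,[510,100,1.6])
    print(w2r(c[:2]),c[2]-RK[2],abs(e).max())
print(bot.close_job())
```

```text
[120.46700464 -57.33744101] 0.0013106497765087433 1.3208588917303814
[120.07962369  59.60695859] -0.0015341003621960336 0.8161970874622
the job is handed in; nothing more can be done
None
```

The case is home in the free lane, up against the rubber stop, and I have handed the job in (robot clock about 21.5 s). I pushed it sideways with two fingertips to square it up, then slid it down the lane with two fingers behind it. The fingertips stayed above the height of the rails.

**Last checks**
- **Home:** at the end a further 2 mm command gave no movement, though the wrist force showed no clear rise (about 3 N throughout). The top camera put the case at rack (120.5, -57.3) with a yaw of 0.001 rad. That camera reads short in x: the stored case, which is home, came out at 120.1.
- **Centred:** the wrist view showed the case centred between the rails to within about 1 mm, and I saw no rail contact in any picture. The top camera placed it up to 4 mm towards the middle rail at the lane mouth, so I shifted it about 3 mm. Its final reading is about 1 mm off the lane centre.
- **Everything else:** the stored case, loupe, bottle and tin looked unmoved in the last pictures.

**What went wrong:** on the first approach the fingertips passed over the top of the case instead of meeting its side. They stood about 35 mm behind the TCP at that opening, which I had not allowed for. Wrist force stayed near zero and the case moved by no more than a few mm, if at all; I backed off and came in lower.

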